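# Put a fresh sharps container into service

### The arm

A 6-joint arm with a two-finger parallel gripper is mounted at the origin on the work surface. World frame = base frame: x ahead of the robot, y to its left, z up, the work surface at z = 0. Lengths are in m, angles in rad, forces in N, time in s.
With the tool pointing down it reaches from about 0.425 to 0.95 m from the base axis. Payload 3.5 kg.
Tool frame: the origin (TCP) lies between the finger pads; the fingertips stand 14 mm ahead of it and the grasp point (between the pads) lies 5 mm behind it; z points along the fingers, y is the direction in which the jaws open and shut (so a half turn about z gives the same grasp; the last joint's range is limited). The gripper opens to 85 mm and grips with 20 to 120 N. Pads are 22 mm wide; open, the fingers measure 114 mm over their backs; the gripper's body (76 mm by 85 mm) begins 54 mm behind the grasp point. The pads swing forward as they close: fully open they stand 13 mm farther back than shut.
Start: joints at [-1.437, 0.286, 1.577, -0, 1.279, -0.15], TCP at [0.189, -0.648, 0.245] pointing down, gripper open.
Joint ranges: [-2.77, 2.77], [-0.9, 2.22], [0.21, 2.48], [-1.53, 4.67], [0.24, 2.81], [-2.84, 2.84]. Speed limits (rad/s): [2.79, 2.79, 3.14, 3.14, 3.14, 3.14].

### API

Orientations are given as a unit quaternion [x, y, z, w].
In Python, from plant import ctrl gives the robot as it stands. The module is installed in compiled form; this text tells all that it offers.
- The arm moves only by the tool servo_tool, never from a script. Its argument "increments" is text: rows parted by semicolons, each of 7 numbers parted by spaces: the turn, a rotation vector about the tool's x, y, z in rad, then the shift along the tool's x, y, z in cm, then the finger opening in cm, from 0 to 8.54. In form: ax ay az dx dy dz claw; .... A call has 1 to 10 rows; each row is the pose to reach, as a shift and turn from the pose commanded when the call began, along the tool's axes at that moment; what a row does not reach only later rows make up. A row lasts 1/12 s, in which the tool goes at most 41.7 mm and 7.16 degrees, less where a joint would pass 70% of its speed; a pose out of reach is approached as far as the arm can. A call with a gripper value outside its range is refused whole. The fingers move at their own pace and stop on an object; "grip_force" is the grip in N (left out, the last holds). Time passes only in rows, so rows that repeat a pose let the fingers close. It gives the time, the measured TCP pose, the force and the opening at its end, in the units of the state.
- ctrl.get_state(): the state, without advancing time (a new reading comes with each control period).
- ctrl.read_camera(name): name is "side" or "top"; returns (picture, depth): 480x640x3 uint8, red, green, blue; 480x640 float32, m along the optical axis (not along the pixel's ray), 0 where there is no reading.
- ctrl.camera_info(name): a dict with "camera_matrix" (3x3 intrinsics, pixels), "world_to_cam" (4x4, takes a point from world to camera coordinates). Camera axes: x right, y down, z forward; pixel columns grow to the right and rows downward; lengths in m; the calibration is good to about 2 mm. A picture is of the moment at which its call begins. camera_info takes no time and is no camera call.
- ctrl.sign_off(): hands the job in, once; it reports no verdict.
The state is a dict: "time": time; "qpos": joint angles; "dq": joint speeds; "joint_efforts": joint torques, N m; "eef_pos": TCP position; "tcp_rot": TCP orientation; "contact_force": force on the tool from outside, world axes, zero at the start; "wrist_torque": the same for the moment, N m; "opening": opening from 0.0 (shut) to 1.0 (fully open).
Only numpy, scipy, OpenCV 4.12 (cv2) and the standard library are available. Lean on these libraries where they do the work, as an engineer would, in place of code of your own. Each camera call takes 0.05 s, during which the arm holds its last target.

### The job

The fresh sharps container lies on its side on the blood-draw bench with its lid slide shut. Hang it upright by the bar on its back in the hook of the bench bracket, so that the gravity flap drops shut in front of the bar; only once it hangs there, slide the lid closure back to its end stop so that the drop opening is fully open. Leave it hanging and do not disturb the tube rack, the stoppered vial or the needle box.

Things in the scene. Friction and masses are not known exactly. Their poses are not given: they have to be found in the camera images.
- sharps: Sharps container, 0.2 to 0.4 kg: yellow box 60 mm deep (x), 58 wide (y), 124 tall, under a white lid. Origin: centre of its base; +z up through the lid, -x its front, +x its back (hanger side). It starts lying on its -y side, +y face up, x and z level. Stands steadily on its base. Hung, its base is 30 mm over the bench, its axes parallel to the bracket's; it may lean 4 degrees and has 2 to 4 mm play.
- lid_top (a point): Middle of the lid's top face, 150 mm above the base; axes as the container's. The lid is a solid block 64 mm deep (x) x 58 mm wide (y) x 26 mm tall below this point; two rails 5 mm high run along x at its y edges.
- hanger_bar (a point): Middle of the hanger bar's axis, at container x = 45 mm, z = 100 mm (13 mm behind the lid's back face); axes as the container's. Round bar 7 mm thick along y, 46 mm free length between two ears 4 mm thick; the ears reach back to x = 49 mm and span z 76 to 107 mm.
- slide_grip (a point): Centre of the grip rib on the lid slide, 160 mm above the container's base: rib 10 mm thick (x), 40 mm long (y), z 153 to 167 mm. It stands on a 32 x 46 x 3 mm plate lying on the lid over the drop opening. At joint value 0 it is at container x = -14 mm (front), fully open at +14 mm. Axes as the container's.
- lid_slide (a joint): Lid slide, m: 0 shut (towards the front), grows as it moves towards the container's back (+x of the container), end stop at 0.028 = fully open. Moves stiffly, about 4 N friction, stays where it is left, then hits a hard stop. Starts at 0 to 0.004.
- bracket: Fixed bench bracket: base plate 170 x 150 x 12 mm (x -100 to +70 mm) and an upright steel plate 84 mm wide, 176 mm tall. Origin on the bench under the middle of the plate's front face; +z up; the plate faces the bracket's -x, where the container hangs, back to the plate. A rubber buffer bar at z = 52 mm, 20 mm out from the plate, steadies the container's back.
- hook_seat (a point): Where the hanger bar's axis ends: 6.5 mm in front of the plate, 130 mm above the bench. The hook is 38 mm wide (bracket y): a trough 12 mm deep (x) between the plate and an upturned lip 3 mm thick, outer face 15 mm in front of the plate, top 10.5 mm above this point. Axes as the bracket's.
- hook_mouth (a point): Middle of the mouth between the hook's lip and the hinge barrel, above the lip, 19 mm above the seat. The flap hangs across it. The bar cannot come from above: it goes in level here, along bracket +x (axis 14 to 24 mm above the seat, best 19), pushing the flap in until it is over the seat, then straight down into the trough. Axes as the bracket's.
- hinge_barrel (a point): Middle of the fixed hinge barrel that carries the flap: 10 mm thick, 72 mm long along bracket y, axis 12.5 mm in front of the plate, 36 mm above the seat. The hung lid's back passes it with only 0 to 4 mm to spare, so no finger fits between the container's back and the bracket.
- flap (a joint): Gravity flap, rad: steel plate 36 mm wide, 30 mm long, 30 g, hung from the hinge barrel across the hook's mouth. 0: hanging shut just inside the lip; grows as it swings in towards the plate (to 1.2); it cannot swing outwards. Falls back to 0 by its own weight when nothing pushes it.
- tube_rack: Bystander: white rack 75 x 180 mm full of capped blood tubes, 100 mm tall; origin: centre of its underside.
- vial: Bystander: stoppered bottle 60 mm in diameter, 98 mm tall; origin: centre of its underside.
- needle_box: Bystander: cardboard box 120 x 75 x 55 mm; origin: centre of its underside.

How it is judged:
By the outcome, as a careful person would: the job done as asked, in the order asked, and still so for the second after the job is handed in, with the robot touching nothing.
It also fails if it takes over 64 s, if anything falls off the work surface, if the arm or the gripper's body presses on something with over 40 N, if the wrist force passes 120 N, or if a joint passes its speed limit or range.

## Working session

There is one attempt and no reset: what is moved stays moved. The work goes in short steps, Python scripts to look and compute and a tool call to move; the robot and the scene stay as the last step left them, time stands still between calls to the robot, and variables do not carry over. Pictures are saved under pics/ and viewed, and the job is handed in when it is done.

Besides the shell and the picture viewer there is one more tool, called after ">>>" as name(argument=value, ...) on one line, values as JSON. servo_tool: Moves the arm, as the interface text tells. Its arguments: {"type":"object","properties":{"increments":{"type":"string"},"grip_force":{"type":"number"}},"required":["increments"]}

```bash
mkdir -p pics; cat > h.py <<'E'
from plant import ctrl
import numpy as np, cv2
from scipy.spatial.transform import Rotation as R
def look(n,tag):
    p,d=ctrl.read_camera(n); cv2.imwrite(f'pics/{tag}.png',p[:,:,::-1]); np.save(f'pics/{tag}.npy',d); return p,d
def crop(tag,u0,v0,u1,v1,out):
    p=cv2.imread(f'pics/{tag}.png')[v0:v1,u0:u1]; s=min(800/(u1-u0),600/(v1-v0)); cv2.imwrite(f'pics/{out}.png',cv2.resize(p,None,fx=s,fy=s,interpolation=cv2.INTER_CUBIC))
def cloud(n,d):
    i=ctrl.camera_info(n);K=np.array(i['camera_matrix']);T=np.linalg.inv(np.array(i['world_to_cam']))
    v,u=np.mgrid[0:480,0:640]; P=np.stack([(u-K[0,2])/K[0,0]*d,(v-K[1,2])/K[1,1]*d,d],-1)
    return P@T[:3,:3].T+T[:3,3]
def proj(n,X):
    i=ctrl.camera_info(n);K=np.array(i['camera_matrix']);T=np.array(i['world_to_cam']);X=np.atleast_2d(X)
    c=X@T[:3,:3].T+T[:3,3]; q=c@K.T; return q[:,:2]/q[:,2:]
E
python3 - <<'E'
from h import *
s=ctrl.get_state();print(s)
for n in('top','side'):
    look(n,n+'0');i=ctrl.camera_info(n);print(i['camera_matrix'],np.linalg.inv(np.array(i['world_to_cam'])).round(3))
E
```

```text
{'time': 0.0, 'qpos': array([-1.43705063e+00,  2.87167792e-01,  1.57818651e+00, -3.87834218e-05,
        1.27858937e+00, -1.49961646e-01]), 'dq': array([-0.00223281, -0.00063468, -0.00014776,  0.00091595,  0.00028126,
        0.00055768]), 'joint_efforts': array([-6.21084509e-04, -4.05981159e+01, -2.92626840e+01, -1.62815945e-04,
        5.70753735e-03,  5.33533964e-06]), 'eef_pos': array([ 0.18890397, -0.6473747 ,  0.24394057]), 'tcp_rot': array([ 9.89954151e-01,  1.41383864e-01, -9.03162489e-06, -1.17562070e-03]), 'contact_force': array([-0.38817735, -0.05241474,  0.30120542]), 'wrist_torque': array([-0.00962117, -0.03590462,  0.13073059]), 'opening': 0.9967643165221391}
[[484.03626122   0.         321.50521355]
 [  0.         484.03626122 235.3837947 ]
 [  0.           0.           1.        ]] [[-0.004 -0.984  0.179  0.428]
 [-1.     0.006  0.011 -0.096]
 [-0.012 -0.178 -0.984  1.148]
 [ 0.     0.     0.     1.   ]]
[[508.4915392    0.         311.73857935]
 [  0.         508.4915392  232.74954965]
 [  0.           0.           1.        ]] [[ 0.998 -0.045  0.048  0.534]
 [-0.065 -0.67   0.74  -0.778]
 [-0.001 -0.741 -0.671  0.756]
 [ 0.     0.     0.     1.   ]]
```

View pics/top0.png

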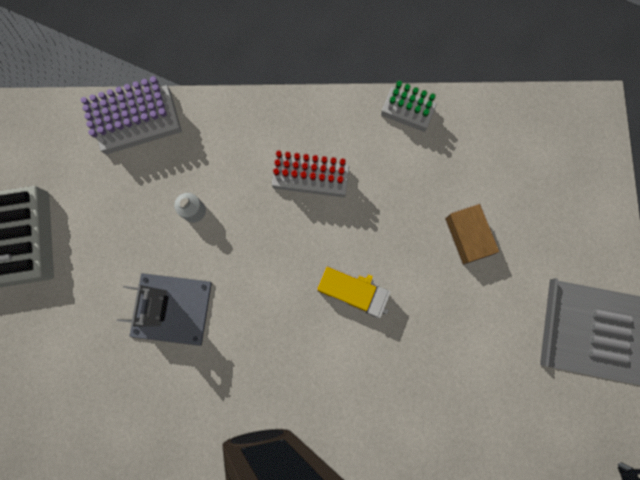

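View pics/side0.png

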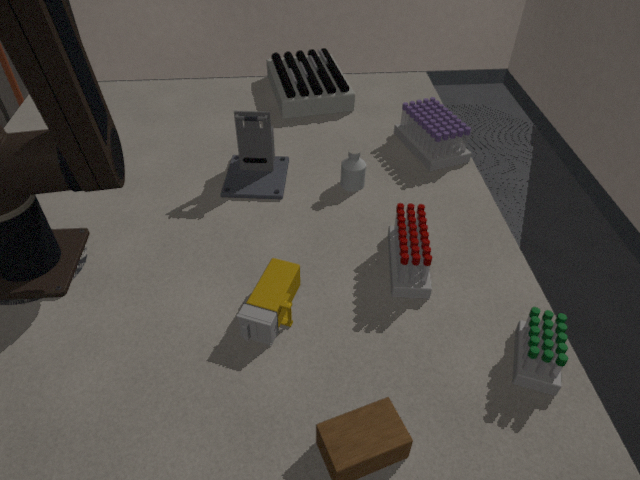

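The top view shows the container near pixel (355,290) with its lid to the right and its hanger up. The bracket is near (170,310), with its plate on the left. Next I measure both from the depth images.

```bash
python3 - <<'E'
from h import *
for n in('top','side'):
    p=cv2.imread(f'pics/{n}0.png');d=np.load(f'pics/{n}0.npy');P=cloud(n,d)
    hsv=cv2.cvtColor(p,cv2.COLOR_BGR2HSV)
    m=(hsv[...,0]>18)&(hsv[...,0]<35)&(hsv[...,1]>150)&(d>0)
    X=P[m];print(n,'yellow',len(X),np.percentile(X[:,2],[2,50,90,98]).round(4))
    t=X[(X[:,2]>.052)&(X[:,2]<.064)]
    r=cv2.minAreaRect((t[:,:2]*1000).astype(np.float32));print(r,cv2.boxPoints(r).round(1).tolist())
    # whole container
    q=P[(P[...,0]>.3)&(P[...,0]<.6)&(P[...,1]>-.32)&(P[...,1]<-.05)&(P[...,2]>.045)&(P[...,2]<.075)]
    r=cv2.minAreaRect((q[:,:2]*1000).astype(np.float32));print('all',r,len(q))
    # bracket
    B=P[(P[...,0]>.25)&(P[...,0]<.6)&(P[...,1]>.1)&(P[...,1]<.42)&(d>0)]
    b=B[(B[:,2]>.008)&(B[:,2]<.016)];r=cv2.minAreaRect((b[:,:2]*1000).astype(np.float32));print('base',r,cv2.boxPoints(r).round(1).tolist())
    b=B[(B[:,2]>.12)];print('up',len(b),b[:,2].max());print(cv2.minAreaRect((b[:,:2]*1000).astype(np.float32)))
crop('top0',290,240,410,330,'c1');crop('side0',210,230,330,350,'c2');crop('top0',110,250,230,360,'c3');crop('side0',210,90,310,210,'c4')
E
```

```text
top yellow 1511 [0.0528 0.0571 0.0599 0.0615]
((513.7951049804688, -142.24359130859375), (121.44791412353516, 78.0149917602539), 67.19588470458984) [[454.29998779296875, -183.10000610351562], [526.2000122070312, -213.3000030517578], [573.2999877929688, -101.4000015258789], [501.3999938964844, -71.0999984741211]]
all ((505.6464538574219, -162.05355834960938), (166.7583465576172, 80.4795913696289), 66.04644012451172) 1983
base ((463.074951171875, 270.9297790527344), (170.2801055908203, 149.6304168701172), 82.74497985839844) [[378.1000061035156, 195.89999389648438], [526.5, 177.0], [548.0, 345.8999938964844], [399.6000061035156, 364.79998779296875]]
up 569 0.17947608584522923
((464.2312927246094, 280.27154541015625), (24.593530654907227, 83.288818359375), 82.67349243164062)
side yellow 2608 [0.0055 0.0576 0.3004 0.5228]
((333.3672790527344, 99.4329833984375), (1090.042724609375, 635.9483642578125), 82.93689727783203) [[-49.20000076293945, -402.3999938964844], [581.9000244140625, -480.6000061035156], [715.9000244140625, 601.2000122070312], [84.80000305175781, 679.4000244140625]]
all ((503.8799743652344, -163.45640563964844), (168.65513610839844, 82.15415954589844), 65.52580261230469) 2442
base ((461.45599365234375, 269.31866455078125), (173.21824645996094, 150.10035705566406), 83.1438980102539) [[376.6000061035156, 192.3000030517578], [525.5999755859375, 174.39999389648438], [546.2999877929688, 346.29998779296875], [397.29998779296875, 364.29998779296875]]
up 790 0.1787049754697535
((462.99774169921875, 278.6259765625), (33.559364318847656, 84.09060668945312), 88.44978332519531)
```

```bash
python3 -c "
import cv2,numpy as np
a=[cv2.resize(cv2.imread(f'pics/c{i}.png'),(400,300)) for i in (1,2,3,4)]
cv2.imwrite('pics/m1.png',np.vstack([np.hstack(a[:2]),np.hstack(a[2:])]))"
```

```text
(no output)
```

View pics/m1.png

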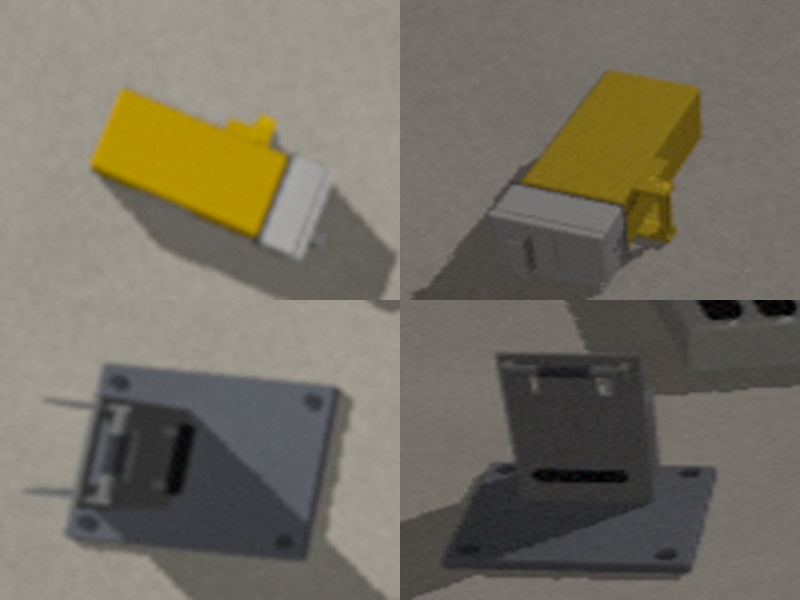

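```bash
python3 - <<'E'
from h import *
def ray(n,uv,z):
    i=ctrl.camera_info(n);K=np.array(i['camera_matrix']);T=np.linalg.inv(np.array(i['world_to_cam']))
    r=T[:3,:3]@np.linalg.solve(K,[*uv,1]);o=T[:3,3];return o+r*(z-o[2])/r[2]
c=[(122,90),(92,167),(257,235),(288,152),(302,258),(333,172)]
W=[ray('top',(290+a/3.333,240+b/3.333),.058)[:2]*1000 for a,b in c]
for w in W:print(w.round(1))
a=lambda u,v:np.degrees(np.arctan2(*(v-u)[::-1]))
print('angles',a(W[0],W[3]),a(W[1],W[2]),a(W[0],W[1]),a(W[4],W[5]),a(W[1],W[4]))
print(np.linalg.norm(W[0]-W[3]),np.linalg.norm(W[0]-W[1]))
# side camera rect of body edges by cloud
for n in('top','side'):
    d=np.load(f'pics/{n}0.npy');P=cloud(n,d)
    q=P[(P[...,0]>.38)&(P[...,0]<.62)&(P[...,1]>-.3)&(P[...,1]<-.03)&(P[...,2]>.04)&(P[...,2]<.07)][:,:2]*1000
    for g in(-112,-113,-114,-115,-116):
        z=np.array([np.cos(np.radians(g)),np.sin(np.radians(g))]);x=np.array([-z[1],z[0]])
        s=q@z;t=q@x;k=s-s.min();body=(k<70)
        # per-slice min edges
        lo=[t[(k>i)&(k<i+10)].min() for i in range(0,150,10)];hi=[t[(k>i)&(k<i+10)].max() for i in range(0,70,10)]
        if g==-112:print(n)
        print(g,'smin %.1f smax %.1f'%(s.min(),s.max()),'lo slope %.3f'%np.polyfit(range(12),lo[:12],1)[0],'hi slope %.3f'%np.polyfit(range(6),hi[1:],1)[0],'lo %.1f hi %.1f'%(np.median(lo[:12]),np.median(hi)), len(lo))
    # plate front face
    B=P[(P[...,0]>.4)&(P[...,0]<.52)&(P[...,1]>.2)&(P[...,1]<.33)&(P[...,2]>.07)&(P[...,2]<.115)]
    u=np.array([np.cos(np.radians(82.9)),np.sin(np.radians(82.9))]);v=np.array([-u[1],u[0]])
    if len(B)>10:
        f=B[:,:2]@u;print('plate front along u',np.percentile(f,[5,25,50,75,95]).round(4),len(B));
        print('width',np.percentile(B[:,:2]@v,[0,1,99,100]).round(4))
    T_=P[(P[...,0]>.38)&(P[...,0]<.55)&(P[...,1]>.2)&(P[...,1]<.33)&(P[...,2]>.168)&(P[...,2]<.182)]
    print('top',np.percentile(T_[:,:2]@u,[1,5,50,95,99]).round(4),np.percentile(T_[:,:2]@v,[1,99]).round(4),np.median(T_[:,2]))
E
```

```text
[553.2 -94.8]
[501.2 -74.3]
[ 455.4 -184.3]
[ 510.6 -206.3]
[ 440.2 -213.9]
[ 497.  -236.2]
angles -110.89595285929609 -112.58806231392941 158.44676744739962 -21.398717687181286 -113.61443270176868
119.36324028558381 55.85829915802847
top
-112 smin -122.8 smax 43.4 lo slope -0.187 hi slope -0.214 lo 490.4 hi 551.1 15
-113 smin -131.6 smax 34.6 lo slope -0.015 hi slope 0.004 lo 489.5 hi 549.6 15
-114 smin -141.0 smax 25.8 lo slope 0.145 hi slope 0.185 lo 487.9 hi 547.8 15
-115 smin -150.4 smax 16.9 lo slope 0.315 hi slope 0.365 lo 486.3 hi 546.0 15
-116 smin -159.8 smax 8.1 lo slope 0.475 hi slope 0.546 lo 484.7 hi 544.0 15
plate front along u [0.341  0.3417 0.3421 0.3429 0.3804] 212
width [-0.4678 -0.4673 -0.3843 -0.3843]
top [0.3236 0.3251 0.3368 0.3455 0.3466] [-0.4653 -0.3863] 0.17099127039736384
side
-112 smin -122.8 smax 46.3 lo slope -0.213 hi slope -0.271 lo 490.8 hi 550.4 15
-113 smin -131.5 smax 37.4 lo slope -0.035 hi slope -0.085 lo 489.5 hi 548.8 15
-114 smin -140.2 smax 28.6 lo slope 0.145 hi slope 0.050 lo 488.3 hi 547.1 15
-115 smin -148.8 smax 19.7 lo slope 0.326 hi slope 0.207 lo 486.9 hi 545.2 15
-116 smin -157.9 smax 10.8 lo slope 0.503 hi slope 0.364 lo 485.2 hi 543.3 15
plate front along u [0.3388 0.3407 0.342  0.3435 0.3465] 568
width [-0.4666 -0.4659 -0.3828 -0.382 ]
top [0.3209 0.323  0.3397 0.3457 0.3474] [-0.4648 -0.3848] 0.1718572508682512
```

```bash
cat >> h.py <<'E'
def toolR(zdir,ydir):
    z=np.array(zdir,float);z/=np.linalg.norm(z);y=np.array(ydir,float);y-=z*(y@z);y/=np.linalg.norm(y)
    return R.from_matrix(np.stack([np.cross(y,z),y,z],1))
def goto(pos,Rt=None,flip=True):
    s=ctrl.get_state();R0=R.from_quat(s['tcp_rot']);p=np.array(s['eef_pos'])
    best=None
    for k in ((0,np.pi) if flip else (0,)):
        w=(R0.inv()*(Rt if Rt is not None else R0)*R.from_rotvec([0,0,k])).as_rotvec() 
        if best is None or np.linalg.norm(w)<np.linalg.norm(best): best=w
    sh=R0.inv().apply(np.array(pos)-p)*100
    print('inc',best.round(4),sh.round(2),'| rows: pos',np.linalg.norm(sh)/4.17,'rot',np.degrees(np.linalg.norm(best))/7.16)
    print('t %.2f'%s['time'],'q',s['qpos'].round(3),'p',p.round(4),'F',s['contact_force'].round(1),'op',round(s['opening'],3))
d2=lambda a:np.array([np.cos(np.radians(a)),np.sin(np.radians(a)),0])
CZ=d2(-113.05);CX=d2(-23.05);C0=np.array([.5293,-.0823,.029])
E
python3 -c "
from h import *
goto([*(C0+.137*CZ)[:2],.15],toolR([0,0,-1],CX))"
```

```text
inc [-0.0019 -0.0013 -0.8848] [ 39.82 -34.1    9.49] | rows: pos 12.776355571586022 rot 7.080191665411443
t 0.10 q [-1.437  0.287  1.578  0.     1.279 -0.15 ] p [ 0.1889 -0.6474  0.2441] F [-0.9  0.1 -0.1] op 0.998
```

>>> servo_tool(increments="0 0 -0.885 39.8 -34.1 9.4 8.5; 0 0 -0.885 39.8 -34.1 9.4 8.5; 0 0 -0.885 39.8 -34.1 9.4 8.5; 0 0 -0.885 39.8 -34.1 9.4 8.5; 0 0 -0.885 39.8 -34.1 9.4 8.5; 0 0 -0.885 39.8 -34.1 9.4 8.5; 0 0 -0.885 39.8 -34.1 9.4 8.5; 0 0 -0.885 39.8 -34.1 9.4 8.5; 0 0 -0.885 39.8 -34.1 9.4 8.5; 0 0 -0.885 39.8 -34.1 9.4 8.5", grip_force=60)

```text
time: 0.93
eef_pos: [0.4137, -0.3025, 0.1711]
tcp_rot: [0.834, 0.552, -0.0, -0.0]
contact_force: [0.9, -0.7, 0.3]
opening: 0.992
```

```bash
python3 -c "
from h import *
goto([*(C0+.137*CZ)[:2],.15],toolR([0,0,-1],CX))"
```

```text
inc [-0.0004 -0.0002 -0.0001] [11.09  2.01  2.11] | rows: pos 2.750039891540437 rot 0.0033855810263007133
t 0.93 q [-8.300e-01  2.000e-03  2.037e+00  0.000e+00  1.103e+00 -4.270e-01] p [ 0.4137 -0.3025  0.1711] F [ 0.9 -0.7  0.3] op 0.992
```

>>> servo_tool(increments="0 0 0 11.1 2 2.1 8.5; 0 0 0 11.1 2 2.1 8.5; 0 0 0 11.1 2 2.1 8.5; 0 0 0 11.1 2 2.1 8.5; 0 0 0 11.1 2 2.1 8.5; 0 0 0 11.1 2 2.1 8.5")

```text
time: 1.43
eef_pos: [0.475, -0.2104, 0.1506]
tcp_rot: [0.834, 0.552, -0.0, -0.0]
contact_force: [-0.1, 1.2, 0.3]
opening: 0.995
```

```bash
python3 -c "
from h import *
goto([*(C0+.137*CZ)[:2],.024],toolR([0,0,-1],CX))
look('side','side1');look('top','top1')
for n in('side','top'):
  u=proj(n,(C0+.137*CZ+.029*np.array([0,0,1]))[None])[0].astype(int);print(u)
  crop(n+'1',u[0]-80,u[1]-60,u[0]+80,u[1]+60,n+'1c')
a=[cv2.imread('pics/%s1c.png'%n)[::2,::2] for n in('side','top')];cv2.imwrite('pics/m2.png',np.hstack(a))"
```

```text
inc [-0.0004  0.0004  0.0009] [ 2.200e-01 -1.000e-02  1.266e+01] | rows: pos 3.037408912409456 rot 0.008236754427368095
t 1.43 q [-6.120e-01  4.500e-02  2.035e+00 -1.000e-03  1.062e+00 -2.110e-01] p [ 0.475  -0.2104  0.1506] F [-0.1  1.2  0.3] op 0.995
[257 312]
[377 301]
```

View pics/m2.png

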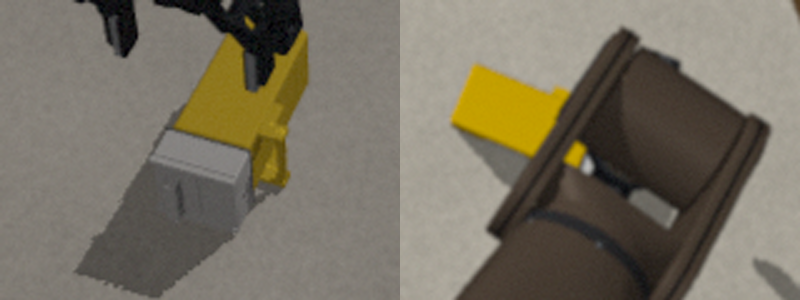

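>>> servo_tool(increments="0 0 0 0.2 0 4 8.5; 0 0 0 0.2 0 8 8.5; 0 0 0 0.2 0 11 8.5; 0 0 0 0.2 0 12.6 8.5; 0 0 0 0.2 0 12.6 8.5; 0 0 0 0.2 0 12.6 8.5; 0 0 0 0.2 0 12.6 8.5")

```text
time: 2.12
eef_pos: [0.4768, -0.2101, 0.0264]
tcp_rot: [0.834, 0.551, 0.001, 0.001]
contact_force: [0.7, 1.0, -0.2]
opening: 0.996
```

```bash
python3 -c "
from h import *
goto([*(C0+.137*CZ)[:2],.024],toolR([0,0,-1],CX))
look('side','side2')
crop('side2',180,230,340,350,'side2c')"
```

```text
inc [ 0.003   0.0007 -0.0011] [ 0.11 -0.17  0.24] | rows: pos 0.075988204916276 rot 0.02610329226069853
t 2.12 q [-0.61   0.247  2.08  -0.     0.811 -0.206] p [ 0.4768 -0.2101  0.0264] F [ 0.7  1.  -0.2] op 0.996
```

View pics/side2c.png

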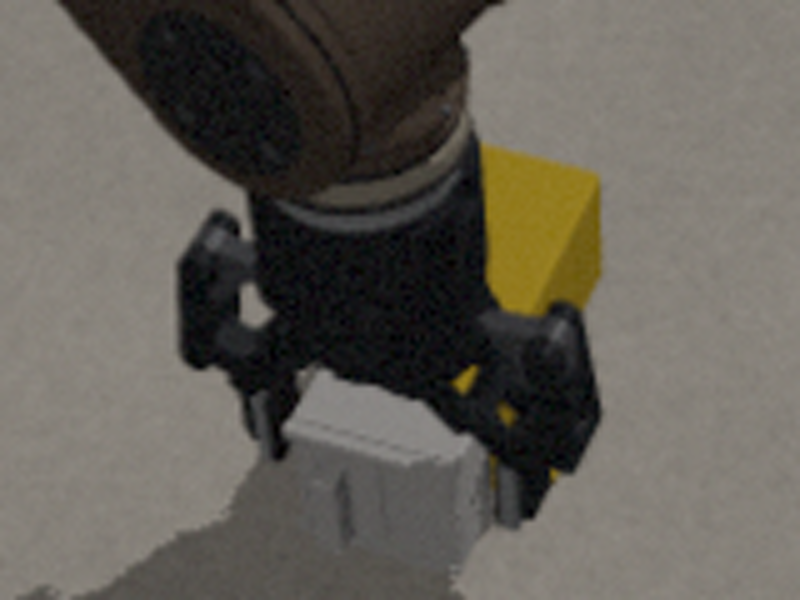

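The fingers straddle the lid, with the left pad at (265,440) and the right at (510,490), so I close them.

>>> servo_tool(increments="0 0 0 0.1 -0.1 0.2 5.5; 0 0 0 0.1 -0.1 0.2 5.5; 0 0 0 0.1 -0.1 0.2 5.5; 0 0 0 0.1 -0.1 0.2 5.5; 0 0 0 0.1 -0.1 0.2 5.5; 0 0 0 0.1 -0.1 0.2 5.5; 0 0 0 0.1 -0.1 0.2 5.5", grip_force=70)

```text
time: 2.75
eef_pos: [0.4763, -0.2078, 0.0243]
tcp_rot: [0.834, 0.552, 0.0, 0.001]
contact_force: [-0.7, -0.7, 5.6]
opening: 0.741
```

```bash
python3 -c "
from h import *
goto([*(C0+.137*CZ)[:2],.024],toolR([0,0,-1],CX))"
```

```text
inc [0.0019 0.0008 0.0008] [-0.08 -0.03  0.03] | rows: pos 0.021713957509139743 rot 0.017441057758229045
t 2.75 q [-6.070e-01  2.490e-01  2.083e+00 -1.000e-03  8.070e-01 -2.050e-01] p [ 0.4763 -0.2078  0.0243] F [-0.7 -0.7  5.6] op 0.741
```

>>> servo_tool(increments="0 0 0 0 0 -4 5.5; 0 0 0 0 0 -8 5.5; 0 -0.1 0 0 0 -12 5.5; 0 -0.2 0 0 0 -15 5.5; 0 -0.3 0 0 0 -17 5.5; 0 -0.42 0 0 0 -17 5.5; 0 -0.54 0 0 0 -17 5.5; 0 -0.66 0 0 0 -17 5.5; 0 -0.78 0 0 0 -17 5.5; 0 -0.78 0 0 0 -17 5.5")

```text
time: 3.58
eef_pos: [0.4741, -0.2043, 0.1886]
tcp_rot: [0.77, 0.513, -0.319, 0.208]
contact_force: [-1.4, 1.0, -4.1]
opening: 0.742
```

```bash
python3 -c "
from h import *
goto([.485,-.2,.20],toolR(CZ,CX))
look('side','side3')
print(ctrl.get_state()['joint_efforts'])"
```

```text
inc [ 5.0e-04 -7.9e-01  8.2e-03] [-0.23  0.83 -1.39] | rows: pos 0.39124529702992816 rot 6.321848964178551
t 3.58 q [-0.284  0.135  2.    -0.824  1.259  0.482] p [ 0.4741 -0.2043  0.1886] F [-1.4  1.  -4.1] op 0.742
[  0.56071859 -32.08019972 -26.94482088  -1.77903973   0.94174873
   0.14536948]
```

View pics/side3.png

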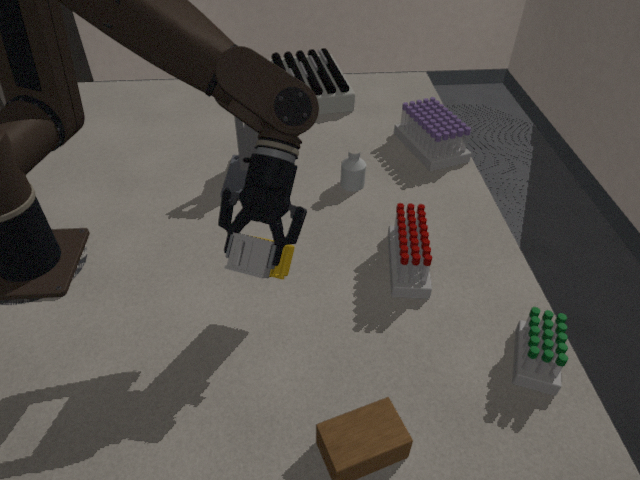

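>>> servo_tool(increments="0 -0.12 0 0 0.4 -0.5 5.5; 0 -0.24 0 -0.1 0.8 -1 5.5; 0 -0.36 0 -0.2 0.8 -1.4 5.5; 0 -0.48 0 -0.2 0.8 -1.4 5.5; 0 -0.6 0 -0.2 0.8 -1.4 5.5; 0 -0.7 0 -0.2 0.8 -1.4 5.5; 0 -0.79 0 -0.2 0.8 -1.4 5.5; 0 -0.79 0 -0.2 0.8 -1.4 5.5; 0 -0.79 0 -0.2 0.8 -1.4 5.5")

```text
time: 4.38
eef_pos: [0.4855, -0.2032, 0.2028]
tcp_rot: [0.591, 0.391, -0.589, 0.388]
contact_force: [-0.2, -0.3, -2.6]
opening: 0.736
```

```bash
python3 -c "
from h import *
goto([.485,-.2,.142],toolR(CZ,CX))
look('side','side4');look('top','top4');crop('side4',150,150,390,330,'side4c')
print(ctrl.get_state()['contact_force'])"
```

```text
inc [-0.0018 -0.0053  0.0031] [ 6.09 -0.15 -0.24] | rows: pos 1.4611726660730966 rot 0.05109544220338852
t 4.38 q [-0.153  0.456  1.938 -1.381  1.737  0.837] p [ 0.4855 -0.2032  0.2028] F [-0.2 -0.3 -2.6] op 0.736
[ 1.07647714  0.51649264 -3.07240854]
```

View pics/side4c.png

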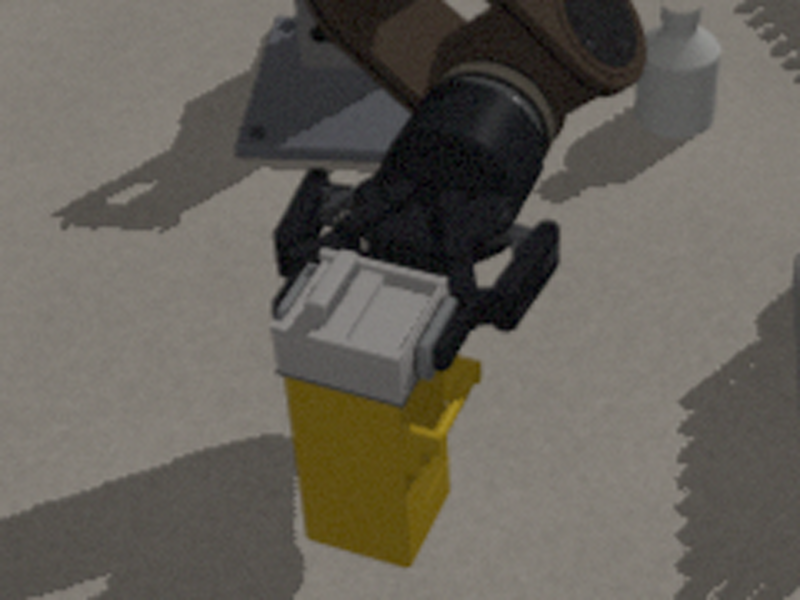

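```bash
python3 -c "
from h import *
for n in('side','top'):
  P=cloud(n,np.load(f'pics/{n}4.npy'));p=ctrl.get_state()['eef_pos']
  q=P[(abs(P[...,0]-p[0])<.04)&(abs(P[...,1]-p[1])<.04)&(P[...,2]>.19)&(P[...,2]<.25)]
  print(n,len(q),np.histogram(q[:,2],bins=np.arange(.19,.25,.004)))
  im=cv2.imread(f'pics/{n}4.png');h=cv2.cvtColor(im,cv2.COLOR_BGR2HSV);m=(h[...,0]>18)&(h[...,0]<35)&(h[...,1]>150)
  q=P[m&(abs(P[...,0]-p[0])<.1)&(abs(P[...,1]-p[1])<.1)&(P[...,2]>.03)];
  if len(q): print('ylow',np.percentile(q[:,2],[0,1,3,5]))
"
```

```text
side 1891 (array([ 75,  80, 106,  86, 136, 185, 475, 513,  71,  38,  97,  29,   0,
         0]), array([0.19 , 0.194, 0.198, 0.202, 0.206, 0.21 , 0.214, 0.218, 0.222,
       0.226, 0.23 , 0.234, 0.238, 0.242, 0.246]))
ylow [0.06788794 0.07171653 0.07476089 0.07736461]
top 1210 (array([  6,   5,   6,   3,  21,  72, 352, 460, 158,  11,  50,  65,   1,
         0]), array([0.19 , 0.194, 0.198, 0.202, 0.206, 0.21 , 0.214, 0.218, 0.222,
       0.226, 0.23 , 0.234, 0.238, 0.242, 0.246]))
ylow [0.09925834 0.10018774 0.1020122  0.10363987]
```

>>> servo_tool(increments="0 0 0 2.5 0 0 5.5; 0 0 0 5 0 0 5.5; 0 0 0 6 0 0 5.5; 0 0 0 6.3 0 0 5.5; 0 0 0 6.5 0 0 5.5; 0 0 0 6.6 0 0 5.5; 0 0 0 6.6 0 0 5.5")

```text
time: 5.07
eef_pos: [0.4867, -0.2026, 0.1394]
tcp_rot: [0.591, 0.39, -0.589, 0.391]
contact_force: [-0.1, -0.9, -2.9]
opening: 0.739
```

```bash
python3 -c "
from h import *
goto([.485,-.2,.142],toolR(CZ,CX))
look('side','side5');look('top','top5');crop('side5',150,170,390,350,'side5c')"
```

```text
inc [ 0.0003 -0.0013 -0.0024] [-0.26 -0.26 -0.17] | rows: pos 0.09745517262481822 rot 0.02156304892866167
t 5.07 q [-0.151  0.582  1.917 -1.368  1.719  0.946] p [ 0.4867 -0.2026  0.1394] F [-0.1 -0.9 -2.9] op 0.739
```

View pics/side5c.png

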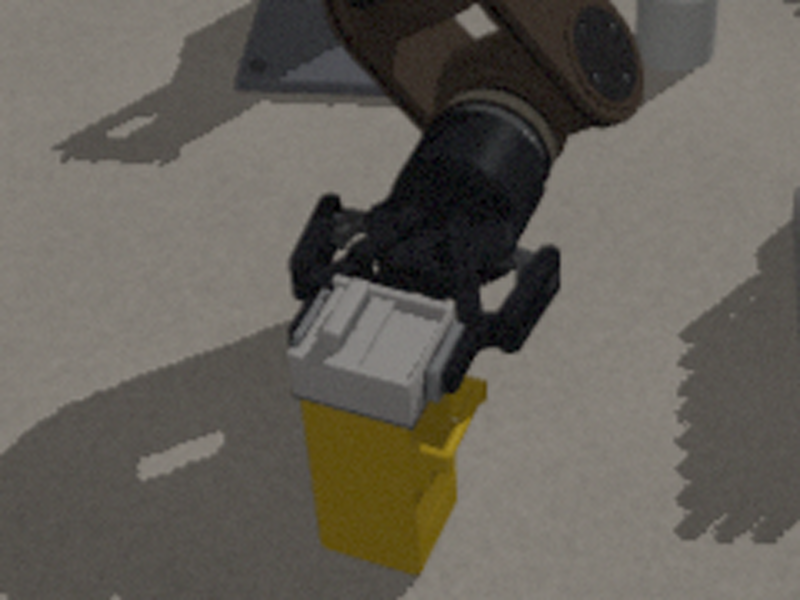

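>>> servo_tool(increments="0 0 0 0.1 0 0 5.5; 0 0 0 0.2 0 0 5.5; 0 0 0 0.3 0 0 5.5; 0 0 0 0.3 0 0 5.5")

```text
time: 5.5
eef_pos: [0.4863, -0.2022, 0.1363]
tcp_rot: [-0.59, -0.389, 0.59, -0.391]
contact_force: [-1.4, 2.0, 1.3]
opening: 0.744
```

>>> servo_tool(increments="0 0 0 0.05 0 0 6.8; 0 0 0 0.05 0 0 7.2; 0 0 0 0.05 0 0 7.8; 0 0 0 0.05 0 0 8.5; 0 0 0 0.05 0 0 8.5; 0 0 0 0.05 0 0 8.5")

```text
time: 6.0
eef_pos: [0.486, -0.2025, 0.1346]
tcp_rot: [0.59, 0.39, -0.59, 0.39]
contact_force: [-0.1, 1.2, -0.4]
opening: 0.994
```

>>> servo_tool(increments="0 0 0 0 0 -2 8.5; 0 0 0 0 0 -5 8.5; 0 0 0 0 0 -8 8.5; 0 0 0 0 0 -12 8.5; 0 0 0 -3 0 -15 8.5; 0 0 0 -6 0 -15 8.5; 0 0.1 0 -10 0 -15 8.5; 0 0.2 0 -13 0 -15 8.5; 0 0.2 0 -13 0 -15 8.5")

```text
time: 6.75
eef_pos: [0.5483, -0.064, 0.2761]
tcp_rot: [0.651, 0.424, -0.521, 0.354]
contact_force: [2.6, 0.3, 1.8]
opening: 0.994
```

```bash
python3 -c "
from h import *
look('side','side6');look('top','top6');goto([.485,-.2,.25],toolR([0,0,-1],CZ))
crop('side6',150,140,390,320,'side6c')"
```

```text
inc [1.0615 1.0525 1.2947] [-1.23 -0.28 14.91] | rows: pos 3.5888298230290867 rot 15.824698583886523
t 6.85 q [ 0.073  0.41   1.74  -1.127  1.837  0.696] p [ 0.5456 -0.0644  0.2681] F [-0.2 -0.1 -0. ] op 0.994
```

View pics/side6.png

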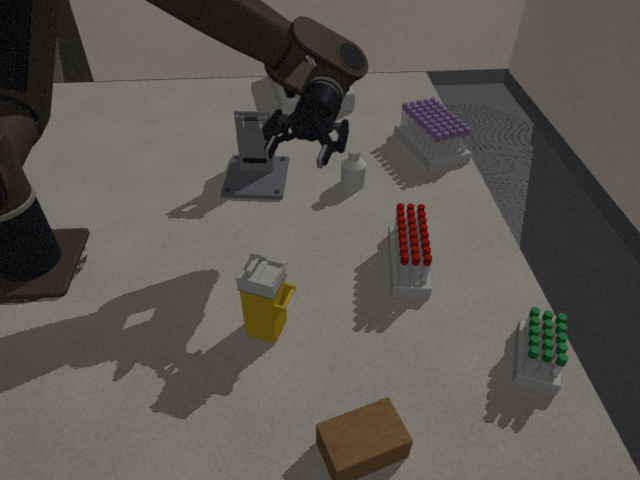

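View pics/top6.png

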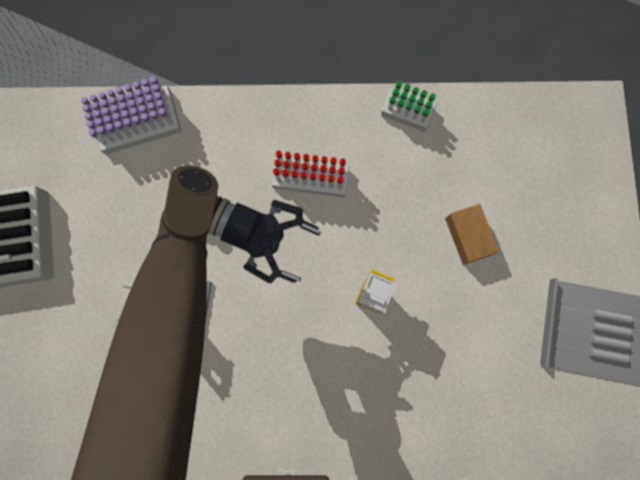

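The container stands upright and free at about (378,290) in the top view. Next I measure its standing pose.

```bash
python3 - <<'E'
from h import *
for n in('top','side'):
    P=cloud(n,np.load(f'pics/{n}6.npy'))
    a=(abs(P[...,0]-.485)<.08)&(abs(P[...,1]+.2)<.08)
    for lo,hi in((.143,.161),(.157,.175),(.08,.12)):
        q=P[a&(P[...,2]>lo)&(P[...,2]<hi)];r=cv2.minAreaRect((q[:,:2]*1000).astype(np.float32))
        print(n,lo,len(q),np.round(np.median(q,0),4),[np.round(x,1) for x in r])
crop('top6',340,260,420,320,'c5');crop('side6',220,240,310,350,'c6')
a=[cv2.resize(cv2.imread(f'pics/c{i}.png'),None,fx=.6,fy=.6) for i in(5,6)];h=min(x.shape[0] for x in a)
cv2.imwrite('pics/m3.png',np.hstack([x[:h] for x in a]))
E
```

```text
top 0.143 804 [ 0.4925 -0.1982  0.1517] [array([ 489. , -197.1]), array([57.7, 64.1]), np.float64(66.8)]
top 0.157 120 [ 0.4776 -0.1921  0.1658] [array([ 489.3, -197.5]), array([55.9, 61.2]), np.float64(65.3)]
top 0.08 111 [ 0.5279 -0.2084  0.1024] [array([ 498.8, -198.7]), array([54.5, 80.2]), np.float64(62.8)]
side 0.143 1077 [ 0.4916 -0.2056  0.1517] [array([ 487.6, -198.4]), array([61.2, 65.9]), np.float64(66.2)]
side 0.157 171 [ 0.4758 -0.197   0.1658] [array([ 482.5, -195.6]), array([51.3, 37.2]), np.float64(77.1)]
side 0.08 909 [ 0.5011 -0.222   0.1017] [array([ 496.3, -202.5]), array([60.3, 78.6]), np.float64(67.0)]
```

View pics/m3.png

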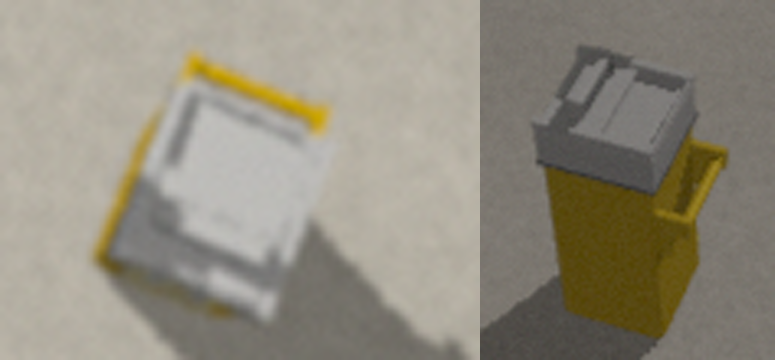

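```bash
python3 - <<'E'
from h import *
goto([.4887,-.1975,.26],toolR([0,0,-1],d2(-113.4)),flip=False)
goto([.4887,-.1975,.26],toolR([0,0,-1],d2(66.6)),flip=False)
E
```

```text
inc [1.0655 1.05   1.2995] [-2.14 -0.03 14.34] | rows: pos 3.477380280017994 rot 15.856729173709967
t 6.85 q [ 0.073  0.41   1.74  -1.127  1.837  0.696] p [ 0.5456 -0.0644  0.2681] F [-0.2 -0.1 -0. ] op 0.994
inc [-1.0498  1.0652 -1.298 ] [-2.14 -0.03 14.34] | rows: pos 3.477380280017994 rot 15.846746667635495
t 6.85 q [ 0.073  0.41   1.74  -1.127  1.837  0.696] p [ 0.5456 -0.0644  0.2681] F [-0.2 -0.1 -0. ] op 0.994
```

>>> servo_tool(increments="1.065 1.05 1.3 -3 0 2 8.5; 1.065 1.05 1.3 -4 0 4 8.5; 1.065 1.05 1.3 -4 0 6 8.5; 1.065 1.05 1.3 -4 0 8 8.5; 1.065 1.05 1.3 -4 0 10 8.5; 1.065 1.05 1.3 -4 0 12 8.5; 1.065 1.05 1.3 -4 0 14 8.5; 1.065 1.05 1.3 -4 0 14.3 8.5; 1.065 1.05 1.3 -4 0 14.3 8.5; 1.065 1.05 1.3 -4 0 14.3 8.5")

```text
time: 7.68
eef_pos: [0.4859, -0.2011, 0.2729]
tcp_rot: [0.961, 0.038, -0.229, 0.148]
contact_force: [-0.0, -0.1, -0.1]
opening: 0.996
```

```bash
python3 - <<'E'
from h import *
goto([.4887,-.1975,.25],toolR([0,0,-1],d2(-113.4)),flip=False)
E
```

```text
inc [0.3907 0.3968 0.4758] [ 1.28 -0.92  1.72] | rows: pos 0.5591861635129902 rot 5.86113836913186
t 7.68 q [-0.387  0.131  1.772 -0.457  1.56   1.184] p [ 0.4859 -0.2011  0.2729] F [-0.  -0.1 -0.1] op 0.996
```

>>> servo_tool(increments="0.39 0.397 0.476 1.3 -0.9 1.7 8.5; 0.39 0.397 0.476 1.3 -0.9 1.7 8.5; 0.39 0.397 0.476 1.3 -0.9 1.7 8.5; 0.39 0.397 0.476 1.3 -0.9 1.7 8.5; 0.39 0.397 0.476 1.3 -0.9 1.7 8.5; 0.39 0.397 0.476 1.3 -0.9 1.7 8.5; 0.39 0.397 0.476 1.3 -0.9 1.7 8.5; 0.39 0.397 0.476 1.3 -0.9 1.7 8.5; 0.39 0.397 0.476 1.3 -0.9 1.7 8.5")

```text
time: 8.43
eef_pos: [0.4894, -0.1971, 0.2513]
tcp_rot: [0.98, -0.199, -0.001, 0.002]
contact_force: [0.9, 0.4, 0.3]
opening: 0.996
```

```bash
python3 - <<'E'
from h import *
goto([.4887,-.1975,.123],toolR([0,0,-1],d2(-113.4)),flip=False)
E
```

```text
inc [0.0042 0.0015 0.0072] [-3.000e-02  1.000e-02  1.283e+01] | rows: pos 3.0762140992099996 rot 0.06758617296295918
t 8.43 q [-0.573 -0.045  1.93  -0.005  1.258  1.4  ] p [ 0.4894 -0.1971  0.2513] F [0.9 0.4 0.3] op 0.996
```

>>> servo_tool(increments="0.004 0.001 0.007 0 0 4 8.5; 0.004 0.001 0.007 0 0 8 8.5; 0.004 0.001 0.007 0 0 11 8.5; 0.004 0.001 0.007 0 0 12.8 8.5; 0.004 0.001 0.007 0 0 12.8 8.5; 0.004 0.001 0.007 0 0 12.8 8.5; 0.004 0.001 0.007 0 0 12.8 8.5")

```text
time: 9.02
eef_pos: [0.4911, -0.1981, 0.1259]
tcp_rot: [0.979, -0.203, 0.002, 0.001]
contact_force: [0.7, -0.3, 0.7]
opening: 0.996
```

```bash
python3 - <<'E'
from h import *
goto([.4887,-.1975,.123],toolR([0,0,-1],d2(-113.4)),flip=False)
look('side','side7');crop('side7',150,170,390,350,'side7c')
E
```

```text
inc [ 0.0002 -0.0048  0.0003] [-0.24  0.04  0.29] | rows: pos 0.09076148960007108 rot 0.03811192524296547
t 9.02 q [-5.750e-01  9.800e-02  2.029e+00  1.000e-03  1.009e+00  1.403e+00] p [ 0.4911 -0.1981  0.1259] F [ 0.7 -0.3  0.7] op 0.996
```

View pics/side7c.png

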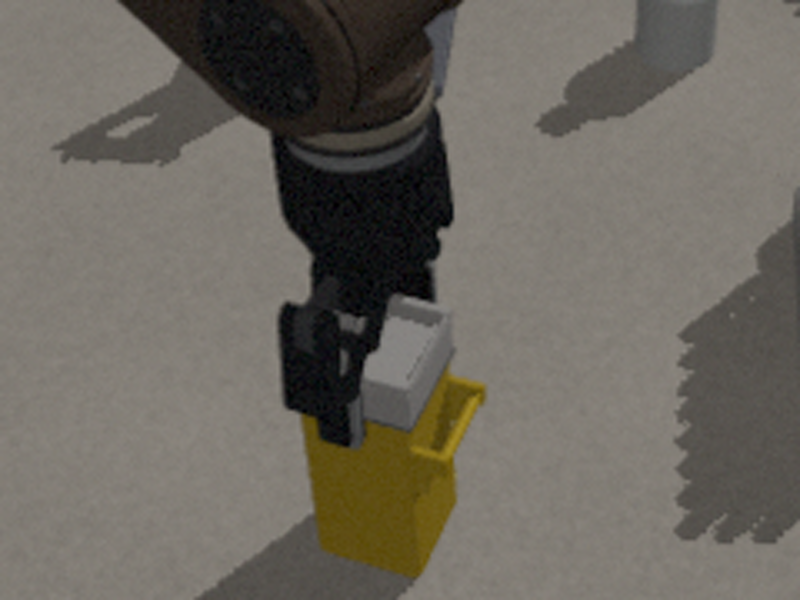

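>>> servo_tool(increments="0 -0.005 0 -0.2 0 0.2 5; 0 -0.005 0 -0.2 0 0.2 5; 0 -0.005 0 -0.2 0 0.2 5; 0 -0.005 0 -0.2 0 0.2 5; 0 -0.005 0 -0.2 0 0.2 5; 0 -0.005 0 -0.2 0 0.2 5; 0 -0.005 0 -0.2 0 0.2 5; 0 -0.005 0 -0.2 0 0.2 5", grip_force=80)

```text
time: 9.73
eef_pos: [0.489, -0.1978, 0.1242]
tcp_rot: [0.979, -0.203, 0.001, 0.0]
contact_force: [-0.4, -1.5, 4.9]
opening: 0.666
```

>>> servo_tool(increments="0 0 0 0 0 -2 5; 0 0 0 0 0 -5 5; 0 0 0 0 0 -9 5; 0 0 0 0 0 -11 5; 0 0 0 0 0 -11 5; 0 0 0 0 0 -11 5")

```text
time: 10.23
eef_pos: [0.488, -0.197, 0.2324]
tcp_rot: [0.979, -0.203, -0.001, -0.0]
contact_force: [-0.1, 0.1, -3.9]
opening: 0.666
```

```bash
python3 - <<'E'
from h import *
s=ctrl.get_state();print(s['eef_pos'],s['qpos'].round(3),s['contact_force'],s['opening'])
look('side','side8');look('top','top8');crop('side8',150,120,390,300,'side8c')
p=s['eef_pos']
for n in('top','side'):
    P=cloud(n,np.load(f'pics/{n}8.npy'));im=cv2.imread(f'pics/{n}8.png');h=cv2.cvtColor(im,cv2.COLOR_BGR2HSV)
    m=(h[...,0]>18)&(h[...,0]<35)&(h[...,1]>120)&(abs(P[...,0]-p[0])<.1)&(abs(P[...,1]-p[1])<.1)&(P[...,2]>.06)
    q=P[m];print(n,len(q),np.percentile(q[:,2],[0,1,50,99,100]).round(4),[np.round(x,1) for x in cv2.minAreaRect((q[:,:2]*1000).astype(np.float32))])
E
```

```text
[ 0.4880301  -0.19702215  0.23238135] [-0.577 -0.031  1.952  0.     1.223  1.403] [-0.1311861   0.10572253 -3.87738027] 0.6662476593269349
top 41 [0.1325 0.1327 0.1764 0.3908 0.4583] [array([ 461.1, -182. ]), array([72.3, 21.6]), np.float64(39.7)]
side 2739 [0.1096 0.1134 0.188  0.5255 0.5458] [array([ 462.9, -192.8]), array([115.4, 151.1]), np.float64(60.5)]
```

View pics/side8c.png

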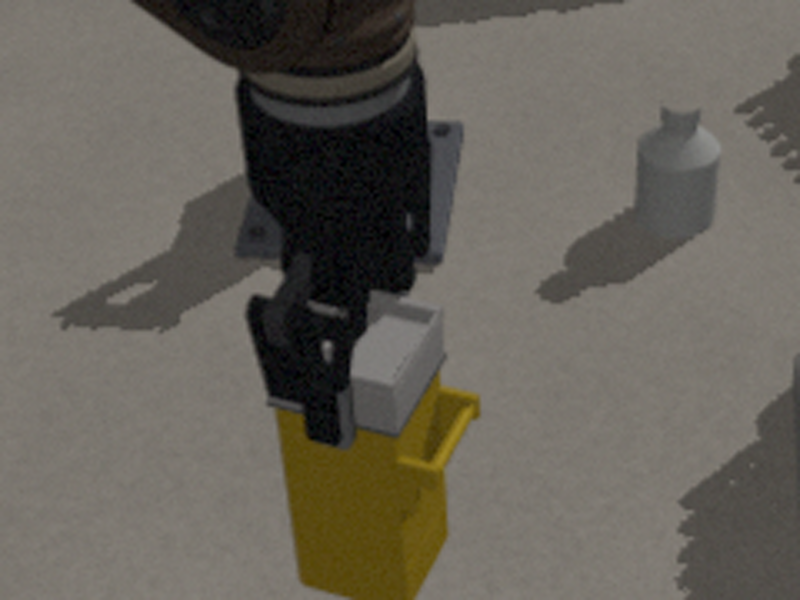

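```bash
cat >> h.py <<'E'
BU=d2(82.9);BV=d2(172.9)
def bp(u,v,z): return u*BU+v*BV+np.array([0,0,z])
RH=toolR([0,0,-1],d2(-7.1))
E
python3 - <<'E'
from h import *
goto(bp(.21,-.4253,.215),RH,flip=False)
E
```

```text
inc [-0.008   0.0039 -1.8565] [-17.55 -30.75   1.61] | rows: pos 8.49881622744385 rot 14.855960145306112
t 10.33 q [-0.577 -0.029  1.955  0.     1.223  1.404] p [ 0.4866 -0.1962  0.2294] F [-0.5  0.1 -3.3] op 0.669
```

>>> servo_tool(increments="0 0 -0.12 -1 -2 0 5; 0 0 -0.24 -2.5 -4.5 0 5; 0 0 -0.36 -4 -7 0 5; 0 0 -0.48 -5.5 -9.5 0 5; 0 0 -0.6 -7 -12 0 5; 0 0 -0.72 -8.5 -15 0 5; 0 0 -0.84 -10 -18 0 5; 0 0 -0.96 -12 -21 0 5; 0 0 -1.08 -14 -24 0 5; 0 0 -1.2 -15 -26.5 0 5")

```text
time: 11.17
eef_pos: [0.453, 0.108, 0.2294]
tcp_rot: [0.922, 0.388, -0.004, -0.003]
contact_force: [0.8, -0.6, -3.6]
opening: 0.671
```

```bash
python3 - <<'E'
from h import *
goto(bp(.21,-.4253,.215),RH,flip=False)
E
```

```text
inc [-0.0087  0.0022 -0.6495] [ 3.09 -3.69  1.46] | rows: pos 1.204819032163232 rot 5.198123709999122
t 11.17 q [ 1.500e-02 -1.720e-01  2.086e+00  2.000e-03  1.236e+00  7.870e-01] p [0.453  0.108  0.2294] F [ 0.8 -0.6 -3.6] op 0.671
```

>>> servo_tool(increments="-0.001 0 -0.12 0.6 -0.7 0.3 5; -0.002 0 -0.24 1.2 -1.4 0.6 5; -0.004 0.001 -0.36 1.8 -2.1 0.9 5; -0.006 0.002 -0.48 2.4 -2.8 1.2 5; -0.008 0.002 -0.58 2.8 -3.4 1.5 5; -0.009 0.002 -0.65 3.1 -3.7 1.5 5; -0.009 0.002 -0.65 3.1 -3.7 1.5 5; -0.009 0.002 -0.65 3.1 -3.7 1.5 5; -0.009 0.002 -0.65 3.1 -3.7 1.5 5")

```text
time: 11.92
eef_pos: [0.4509, 0.1534, 0.2165]
tcp_rot: [0.752, 0.659, 0.001, 0.002]
contact_force: [1.0, 0.5, -2.9]
opening: 0.668
```

```bash
python3 - <<'E'
from h import *
goto(bp(.24,-.4253,.173),RH,flip=False)
look('side','side9');look('top','top9');crop('side9',190,70,350,190,'side9c');crop('top9',110,230,270,350,'top9c')
E
```

```text
inc [ 0.0046  0.001  -0.0081] [ 3.21 -0.36  4.35] | rows: pos 1.2989080886024957 rot 0.07482725773454506
t 11.92 q [ 1.150e-01 -1.390e-01  2.082e+00 -2.000e-03  1.195e+00  2.480e-01] p [0.4509 0.1534 0.2165] F [ 1.   0.5 -2.9] op 0.668
```

View pics/side9c.png

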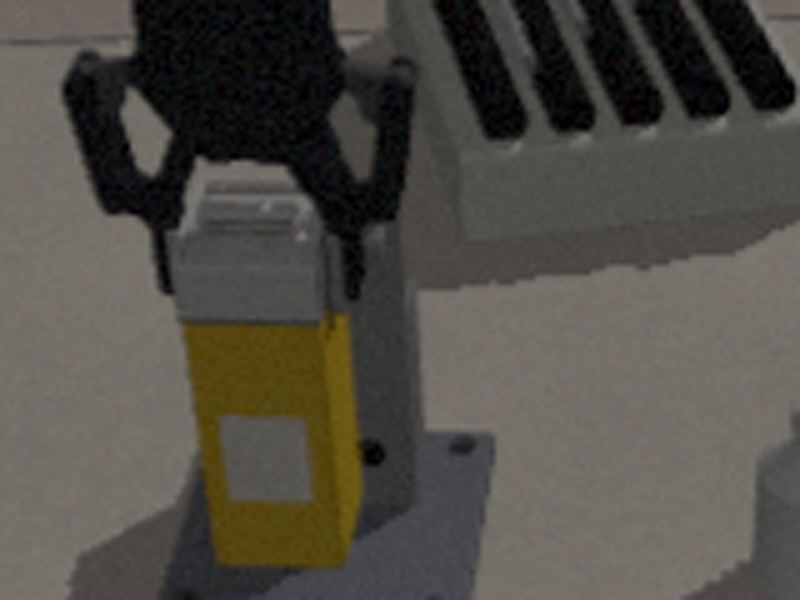

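View pics/top9c.png

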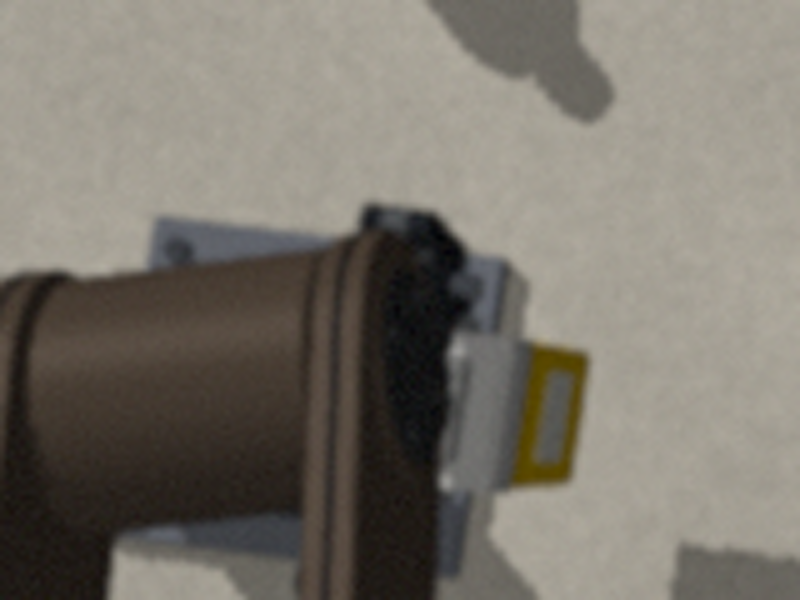

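```bash
cat >> h.py <<'E'
def box(tag,n):
    im=cv2.imread(f'pics/{tag}.png');P=cloud(n,np.load(f'pics/{tag}.npy'));h=cv2.cvtColor(im,cv2.COLOR_BGR2HSV)
    p=ctrl.get_state()['eef_pos']
    m=(h[...,0]>18)&(h[...,0]<35)&(h[...,1]>120)&(np.linalg.norm(P[...,:2]-p[:2],axis=-1)<.09)&(P[...,2]<.25)&(P[...,2]>.02)
    q=P[m];U=q@BU;V=q@BV
    f=abs(U-np.percentile(U,20))<.006
    for _ in range(3):
        A=np.c_[np.ones(f.sum()),V[f],q[f,2]];c=np.linalg.lstsq(A,U[f],rcond=None)[0]
        f=abs(U-(c[0]+c[1]*V+c[2]*q[:,2]))<.003
    z=q[f,2];print(n,'front plane: yaw err deg %.2f lean deg %.2f'%(np.degrees(c[1]),np.degrees(c[2])),'u at midz %.4f (z %.3f)'%(np.median(U[f]),np.median(z)),'V rng',np.percentile(V[f],[1,99]).round(4),'z rng',np.percentile(z,[0.5,99.5]).round(4),f.sum(),'p u %.4f v %.4f z %.4f'%(p@BU,p@BV,p[2]))
    return q
E
python3 - <<'E'
from h import *
for n in('side','top'):
    box(n+'9',n)
    P=cloud(n,np.load(f'pics/{n}9.npy'));p=ctrl.get_state()['eef_pos']
    q=P[(np.linalg.norm(P[...,:2]-p[:2],axis=-1)<.04)&(P[...,2]>.225)&(P[...,2]<.275)]
    print(np.histogram(q[:,2],bins=np.arange(.225,.276,.003)))
    l=P[(np.linalg.norm(P[...,:2]-p[:2],axis=-1)<.05)&(P[...,2]>.218)&(P[...,2]<.234)];print('lid front u',np.percentile(l@BU,[1,5,20]))
E
```

```text
side front plane: yaw err deg 0.04 lean deg -0.18 u at midz 0.1771 (z 0.172) V rng [-0.457  -0.4018] z rng [0.0954 0.2146] 916 p u 0.2079 v -0.4290 z 0.2174
(array([ 45,  33,  46,  43,  38, 101, 152, 117,  45,  39,  43,  84,  23,
        17,  16,  24,  23]), array([0.225, 0.228, 0.231, 0.234, 0.237, 0.24 , 0.243, 0.246, 0.249,
       0.252, 0.255, 0.258, 0.261, 0.264, 0.267, 0.27 , 0.273, 0.276]))
lid front u [0.17183468 0.17277681 0.17430065]
top front plane: yaw err deg -0.06 lean deg 0.18 u at midz 0.1774 (z 0.176) V rng [-0.4574 -0.4046] z rng [0.1059 0.2044] 193 p u 0.2079 v -0.4290 z 0.2174
(array([ 10,  14,   9,  11,  21,  68, 136,  77,  16,   9,  25,  22,   3,
         2,   4,   4,   2]), array([0.225, 0.228, 0.231, 0.234, 0.237, 0.24 , 0.243, 0.246, 0.249,
       0.252, 0.255, 0.258, 0.261, 0.264, 0.267, 0.27 , 0.273, 0.276]))
lid front u [0.17463223 0.17498555 0.17526336]
```

```bash
python3 - <<'E'
from h import *
goto(bp(.255,-.4253,.173),RH,flip=False)
E
```

```text
inc [ 0.0062  0.0005 -0.0079] [ 4.7  -0.43  4.44] | rows: pos 1.5544038995610334 rot 0.08056197576615748
t 12.02 q [ 1.150e-01 -1.400e-01  2.081e+00 -2.000e-03  1.195e+00  2.480e-01] p [0.4514 0.1533 0.2174] F [ 0.2  0.9 -2.6] op 0.672
```

>>> servo_tool(increments="0.006 0 -0.008 0.5 -0.3 1.5 5; 0.006 0 -0.008 1.5 -0.4 3 5; 0.006 0 -0.008 2.5 -0.4 4 5; 0.006 0 -0.008 3.5 -0.4 4.4 5; 0.006 0 -0.008 4.4 -0.4 4.4 5; 0.006 0 -0.008 4.7 -0.4 4.4 5; 0.006 0 -0.008 4.7 -0.4 4.4 5; 0.006 0 -0.008 4.7 -0.4 4.4 5; 0.006 0 -0.008 4.7 -0.4 4.4 5")

```text
time: 12.77
eef_pos: [0.4545, 0.2007, 0.1748]
tcp_rot: [0.749, 0.663, 0.001, 0.001]
contact_force: [0.2, -1.0, -3.3]
opening: 0.667
```

```bash
python3 - <<'E'
from h import *
look('side','side10');box('side10','side');crop('side10',190,80,350,200,'side10c')
goto(bp(.2907,-.4253,.173),RH,flip=False)
E
```

```text
side front plane: yaw err deg -0.80 lean deg -0.24 u at midz 0.2248 (z 0.129) V rng [-0.4553 -0.3996] z rng [0.053 0.173] 786 p u 0.2553 v -0.4261 z 0.1747
inc [ 0.0025 -0.0001  0.0014] [ 3.54 -0.08  0.17] | rows: pos 0.8512342455794527 rot 0.023299549887680335
t 12.82 q [ 2.120e-01 -4.000e-02  2.072e+00 -1.000e-03  1.108e+00  3.340e-01] p [0.4544 0.2006 0.1747] F [ 0.6  1.  -3. ] op 0.669
```

View pics/side10c.png

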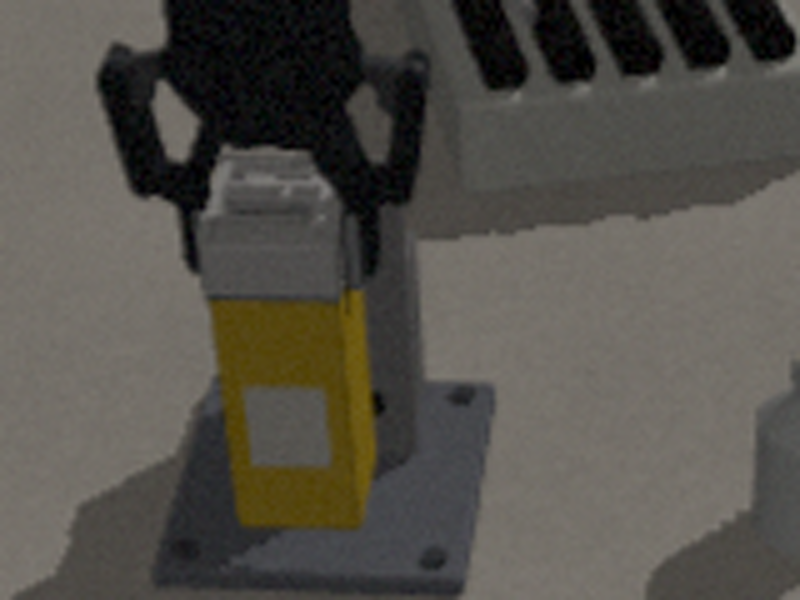

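>>> servo_tool(increments="0 0 0 0.5 0 0.1 5; 0 0 0 1 0 0.15 5; 0 0 0 1.5 0 0.15 5; 0 0 0 2 0 0.15 5; 0 0 0 2.4 0 0.15 5; 0 0 0 2.7 0 0.15 5; 0 0 0 3 0 0.15 5; 0 0 0 3 0 0.15 5")

```text
time: 13.48
eef_pos: [0.4578, 0.2311, 0.1726]
tcp_rot: [0.749, 0.663, 0.0, 0.001]
contact_force: [0.4, 0.1, -2.4]
opening: 0.668
```

>>> servo_tool(increments="0 0 0 0.1 0 0 5; 0 0 0 0.2 0 0 5; 0 0 0 0.3 0 0 5; 0 0 0 0.4 0 0 5; 0 0 0 0.4 0 0 5; 0 0 0 0.4 0 0 5")

```text
time: 13.98
eef_pos: [0.4583, 0.2345, 0.1726]
tcp_rot: [0.749, 0.663, 0.0, 0.001]
contact_force: [0.5, 0.3, -2.4]
opening: 0.669
```

```bash
python3 - <<'E'
from h import *
look('side','side11');box('side11','side');crop('side11',190,80,350,200,'side11c')
goto(bp(.2907,-.4253,.173),RH,flip=False)
E
```

```text
side front plane: yaw err deg -0.64 lean deg -0.05 u at midz 0.2587 (z 0.128) V rng [-0.4547 -0.399 ] z rng [0.051  0.1706] 758 p u 0.2893 v -0.4258 z 0.1726
inc [0.0015 0.0001 0.0015] [ 0.14 -0.05 -0.04] | rows: pos 0.03663227022443723 rot 0.017063404547125502
t 14.03 q [ 2.760e-01  5.000e-03  2.031e+00 -1.000e-03  1.104e+00  3.990e-01] p [0.4583 0.2345 0.1726] F [ 0.1 -0.2 -2.8] op 0.671
```

View pics/side11c.png

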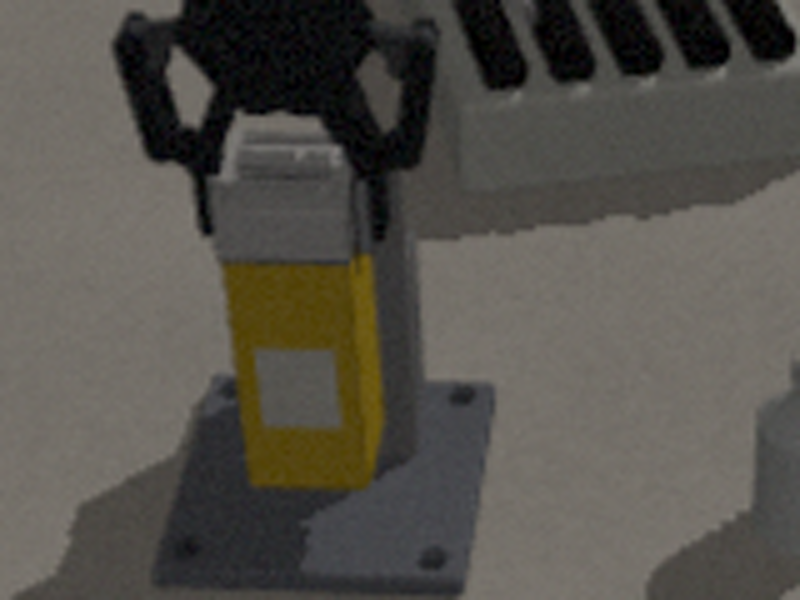

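>>> servo_tool(increments="0 0 0 0.1 0 0 5; 0 0 0 0.2 0 0 5; 0 0 0 0.3 0 0 5; 0 0 0 0.3 0 0 5")

```text
time: 14.37
eef_pos: [0.4587, 0.2377, 0.1726]
tcp_rot: [0.749, 0.663, 0.001, 0.001]
contact_force: [0.0, 0.2, -2.8]
opening: 0.669
```

>>> servo_tool(increments="0 0 0 0.1 0 0 5; 0 0 0 0.15 0 0 5; 0 0 0 0.2 0 0 5; 0 0 0 0.2 0 0 5")

```text
time: 14.7
eef_pos: [0.4588, 0.2388, 0.1727]
tcp_rot: [0.749, 0.663, -0.001, 0.001]
contact_force: [-0.9, -3.7, -0.8]
opening: 0.667
```

>>> servo_tool(increments="0 0 0 -0.2 0 0 5; 0 0 0 -0.35 0 0 5; 0 0 0 -0.35 0 0.3 5; 0 0 0 -0.35 0 0.6 5; 0 0 0 -0.35 0 0.9 5; 0 0 0 -0.35 0 1.2 5; 0 0 0 -0.35 0 1.4 5; 0 0 0 -0.35 0 1.4 5; 0 0 0 -0.35 0 1.4 5")

```text
time: 15.45
eef_pos: [0.458, 0.236, 0.1578]
tcp_rot: [0.749, 0.663, -0.0, 0.0]
contact_force: [0.5, -0.5, -6.8]
opening: 0.668
```

```bash
python3 - <<'E'
from h import *
look('side','side12');box('side12','side');crop('side12',190,80,350,200,'side12c')
goto(bp(.291,-.4253,.154),RH,flip=False)
E
```

```text
side front plane: yaw err deg -0.36 lean deg 0.10 u at midz 0.2601 (z 0.113) V rng [-0.454  -0.3982] z rng [0.0372 0.1563] 740 p u 0.2908 v -0.4253 z 0.1578
inc [0.0003 0.0004 0.0016] [ 0.02 -0.    0.38] | rows: pos 0.09235803038901623 rot 0.013475307874656199
t 15.50 q [ 2.790e-01  2.500e-02  2.040e+00 -1.000e-03  1.076e+00  4.010e-01] p [0.458  0.236  0.1578] F [-0.1  0.7 -6.2] op 0.67
```

>>> servo_tool(increments="0 0 0 0 0 0.1 5; 0 0 0 0 0 0.2 5; 0 0 0 0 0 0.2 5")

```text
time: 15.75
eef_pos: [0.4587, 0.2361, 0.1568]
tcp_rot: [0.749, 0.663, 0.001, 0.001]
contact_force: [-1.0, -0.1, -3.5]
opening: 0.667
```

>>> servo_tool(increments="0 0 0 0 0 0.1 5; 0 0 0 0 0 0.2 5; 0 0 0 0 0 0.3 5; 0 0 0 0 0 0.3 5")

```text
time: 16.08
eef_pos: [0.4587, 0.2361, 0.1541]
tcp_rot: [0.749, 0.663, 0.001, 0.001]
contact_force: [-0.6, -0.2, -1.0]
opening: 0.669
```

```bash
python3 - <<'E'
from h import *
look('side','side13');box('side13','side');crop('side13',190,80,350,200,'side13c')
goto(bp(.291,-.4253,.154),RH,flip=False)
E
```

```text
side front plane: yaw err deg -0.47 lean deg -0.15 u at midz 0.2603 (z 0.107) V rng [-0.4546 -0.3992] z rng [0.0323 0.1511] 721 p u 0.2909 v -0.4260 z 0.1541
inc [ 0.002  -0.0001  0.0017] [ 0.01 -0.07  0.01] | rows: pos 0.01753768732140082 rot 0.020803202705331716
t 16.13 q [ 2.790e-01  3.100e-02  2.042e+00 -1.000e-03  1.067e+00  4.010e-01] p [0.4587 0.236  0.1541] F [-1.5 -0.4  1. ] op 0.671
```

View pics/side13c.png

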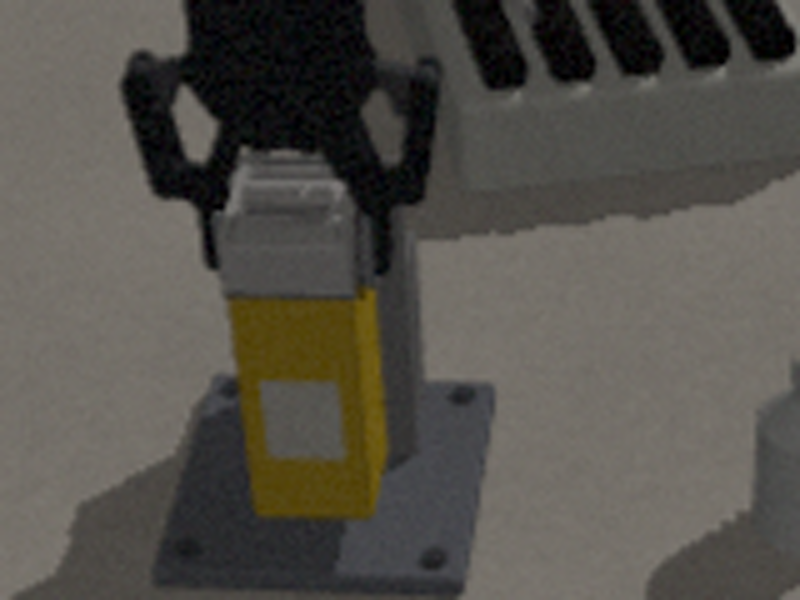

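>>> servo_tool(increments="0 0 0 0 0 0.1 5; 0 0 0 0 0 0.2 5; 0 0 0 0 0 0.2 5")

```text
time: 16.38
eef_pos: [0.4588, 0.236, 0.1539]
tcp_rot: [0.749, 0.663, 0.0, 0.001]
contact_force: [-4.5, -3.4, 8.3]
opening: 0.666
```

>>> servo_tool(increments="0 0 0 0 0 -0.15 5; 0 0 0 0 0 -0.15 6; 0 0 0 0 0 -0.15 6.5; 0 0 0 0 0 -0.15 7; 0 0 0 0 0 -0.15 8; 0 0 0 0 0 -0.15 8.5; 0 0 0 0 0 -0.15 8.5; 0 0 0 0 0 -0.15 8.5")

```text
time: 17.05
eef_pos: [0.4585, 0.236, 0.153]
tcp_rot: [0.749, 0.663, 0.0, 0.001]
contact_force: [-0.4, -0.3, 0.0]
opening: 1.0
```

>>> servo_tool(increments="0 0 0 0 0 -1 8.5; 0 0 0 0 0 -3 8.5; 0 0 0 0 0 -6 8.5; 0 0 0 -2 0 -9 8.5; 0 0 0 -6 0 -11 8.5; 0 0 0 -9 0 -12 8.5; 0 0 0 -12 0 -12 8.5; 0 0 0 -13 0 -12 0.5; 0 0 0 -13 0 -12 0")

```text
time: 17.8
eef_pos: [0.4424, 0.1054, 0.274]
tcp_rot: [0.75, 0.661, 0.001, 0.001]
contact_force: [0.4, 0.4, -0.7]
opening: 0.742
```

```bash
python3 - <<'E'
from h import *
look('side','side14');look('top','top14');crop('side14',190,80,350,200,'side14c')
goto(bp(.291,-.4253,.154),RH,flip=False)
E
```

```text
inc [ 0.0013 -0.0007  0.0006] [12.98 -0.05 11.92] | rows: pos 4.22581601604502 rot 0.01268473360393465
t 17.90 q [ 0.014 -0.241  2.063  0.     1.319  0.137] p [0.4424 0.1073 0.2731] F [-0.2 -0.4 -0.2] op 0.567
```

View pics/side14c.png

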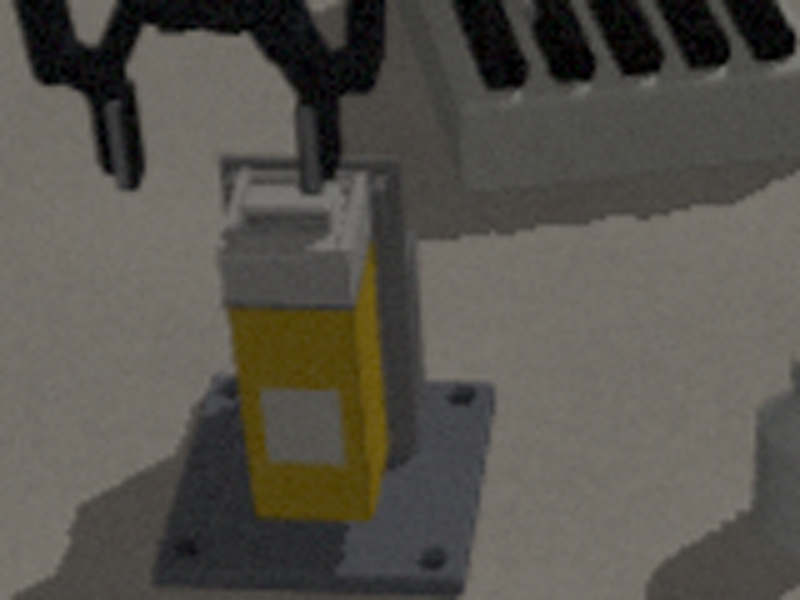

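View pics/top14.png

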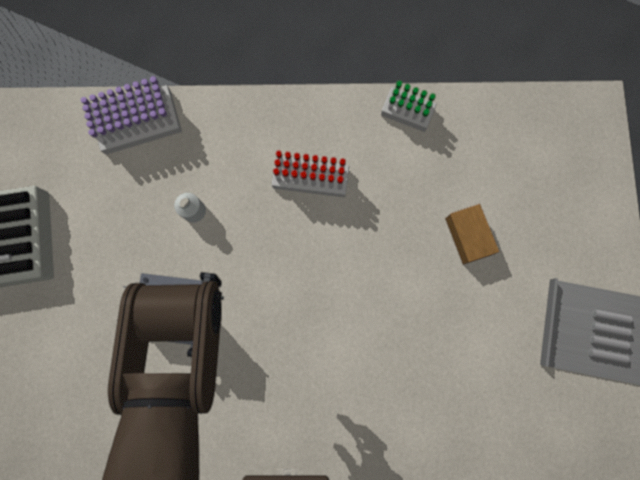

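```bash
python3 - <<'E'
from h import *
box('side14','side')
P=cloud('side',np.load('pics/side14.npy'))
U=P@BU;V=P@BV;Z=P[...,2]
m=(U>.24)&(U<.345)&(abs(V+.4253)<.04)
for lo in np.arange(.176,.206,.003):
    k=m&(Z>lo)&(Z<lo+.003);print('%.3f'%lo,k.sum(),(np.percentile(U[k],[5,50,95])-.291).round(4) if k.sum()>3 else '',np.percentile(V[k],[5,95]).round(3) if k.sum()>3 else '')
crop('side14',225,105,275,145,'side14d')
E
```

```text
Traceback (most recent call last):
  File "h.py", line 37, in box
    f=abs(U-np.percentile(U,20))<.006
            ~~~~~~~~~~~~~^^^^^^
IndexError: index -1 is out of bounds for axis 0 with size 0
```

```bash
sed -i 's/def box(tag,n):/def box(tag,n,p=None):/; s/    p=ctrl.get_state.*eef_pos.\]$/    p=ctrl.get_state()["eef_pos"] if p is None else p/' h.py; grep -n 'p is None' h.py
python3 - <<'E'
from h import *
box('side14','side',bp(.291,-.4253,.154))
P=cloud('side',np.load('pics/side14.npy'))
U=P@BU;V=P@BV;Z=P[...,2]
m=(U>.24)&(U<.345)&(abs(V+.4253)<.04)
for lo in np.arange(.176,.206,.003):
    k=m&(Z>lo)&(Z<lo+.003);print('%.3f'%lo,k.sum(),(np.percentile(U[k],[5,50,95])-.291).round(4) if k.sum()>3 else '',np.percentile(V[k],[5,95]).round(3) if k.sum()>3 else '')
crop('side14',225,105,275,145,'side14d')
E
```

```text
34:    p=ctrl.get_state()["eef_pos"] if p is None else p
side front plane: yaw err deg 0.42 lean deg -2.57 u at midz 0.2599 (z 0.105) V rng [-0.4548 -0.3992] z rng [0.0294 0.1478] 703 p u 0.2910 v -0.4253 z 0.1540
0.176 100 [-0.0375 -0.0223  0.0515] [-0.455 -0.401]
0.179 158 [-0.0364 -0.0217  0.0249] [-0.452 -0.4  ]
0.182 82 [-0.0299 -0.0058  0.0263] [-0.454 -0.399]
0.185 35 [-0.0257 -0.0218  0.0215] [-0.452 -0.401]
0.188 22 [-0.0251 -0.023  -0.0201] [-0.442 -0.41 ]
0.191 38 [-0.0272 -0.0201 -0.0141] [-0.443 -0.411]
0.194 24 [-0.0253 -0.0191 -0.0151] [-0.443 -0.408]
0.197 0  
0.200 0  
0.203 0
```

View pics/side14d.png

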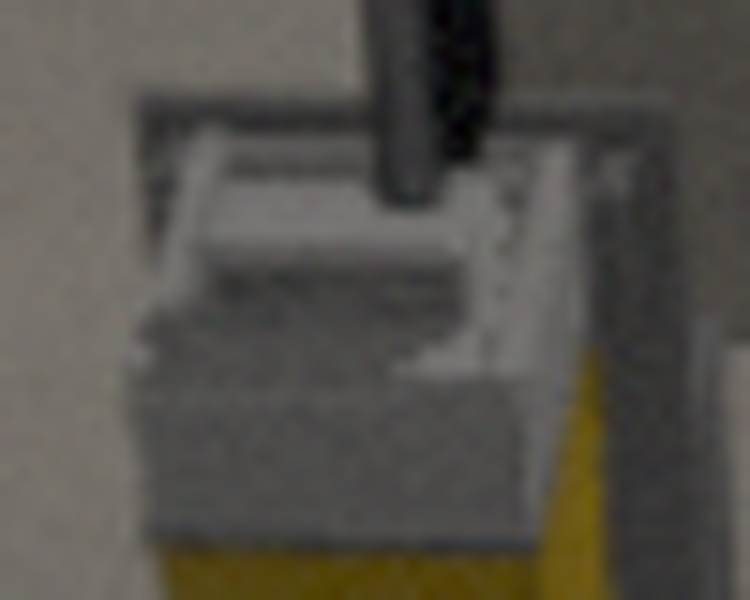

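>>> servo_tool(increments="0 0 0 1 0 0 0; 0 0 0 3 0 0.5 0; 0 0 0 6 0 1 0; 0 0 0 8 0 2 0; 0 0 0 8 0 4 0; 0 0 0 8 0 5.5 0; 0 0 0 8 0 6 0; 0 0 0 8 0 6 0")

```text
time: 18.57
eef_pos: [0.4509, 0.1878, 0.2108]
tcp_rot: [0.748, 0.663, -0.001, -0.001]
contact_force: [-0.4, -0.4, 0.7]
opening: 0.0
```

```bash
python3 - <<'E'
from h import *
look('side','side15');crop('side15',210,80,310,155,'side15c')
goto(bp(.247,-.4253,.201),RH,flip=False)
E
```

```text
inc [-0.0006  0.0004  0.0032] [0.51 0.02 1.13] | rows: pos 0.2978539897920953 rot 0.026465859143675666
t 18.62 q [ 0.186 -0.1    2.055 -0.     1.188  0.307] p [0.4517 0.1875 0.2123] F [0.3 0.3 0.6] op 0.001
```

View pics/side15c.png

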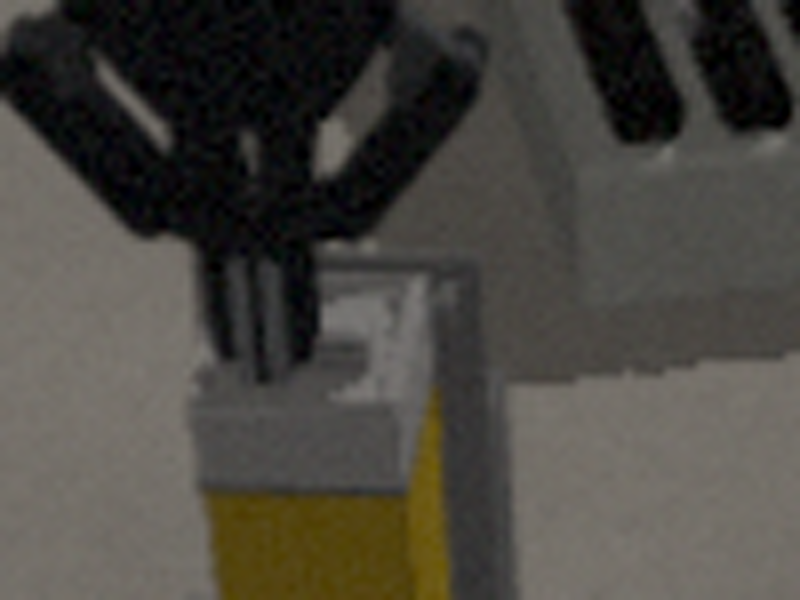

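```bash
python3 - <<'E'
from h import *
s=ctrl.get_state();p=s['eef_pos'];Rt=R.from_quat(s['tcp_rot'])
t=p+Rt.apply([0,0,.014]);print(p@BU,p@BV,t)
uv=proj('side',np.array([t,bp(.262,-.427,.18),bp(.254,-.456,.18),bp(.254,-.398,.18)]));print(((uv-[210,80])*8).round(0))
E
```

```text
0.2419292329045197 -0.4250951563178562 [0.45172943 0.18752648 0.19833643]
[[270. 362.]
 [295. 383.]
 [397. 402.]
 [185. 396.]]
```

>>> servo_tool(increments="0 0 0 0 0 0.5 0; 0 0 0 0 0 1 0; 0 0 0 0.4 0 1 0; 0 0 0 0.8 0 1 0; 0 0 0 1.2 0 1 0; 0 0 0 1.4 0 1 0; 0 0 0 1.4 0 1 0")

```text
time: 19.2
eef_pos: [0.4542, 0.2008, 0.2035]
tcp_rot: [0.749, 0.663, 0.001, 0.001]
contact_force: [-0.6, 0.2, -0.3]
opening: -0.002
```

>>> servo_tool(increments="0 0 0 0.3 0 0 0; 0 0 0 0.6 0 0 0; 0 0 0 0.9 0 0 0; 0 0 0 1.2 0 0 0; 0 0 0 1.2 0 0 0")

```text
time: 19.62
eef_pos: [0.4558, 0.2124, 0.2036]
tcp_rot: [0.749, 0.663, 0.001, 0.001]
contact_force: [0.1, -3.3, 3.1]
opening: 0.001
```

```bash
python3 - <<'E'
from h import *
look('side','side16');box('side16','side',bp(.291,-.4253,.154));crop('side16',210,80,310,155,'side16c')
goto(bp(.247,-.4253,.201),RH,flip=False);p=ctrl.get_state()['eef_pos'];print(p@BU)
E
```

```text
side front plane: yaw err deg -0.36 lean deg -2.60 u at midz 0.2604 (z 0.106) V rng [-0.4547 -0.3991] z rng [0.0283 0.1484] 693 p u 0.2910 v -0.4253 z 0.1540
inc [ 0.0022 -0.0001  0.0018] [-2.01 -0.07  0.24] | rows: pos 0.48561728572911994 rot 0.02263804782246697
t 19.67 q [ 2.340e-01 -5.900e-02  2.034e+00 -1.000e-03  1.165e+00  3.570e-01] p [0.4557 0.2124 0.2034] F [-0.9 -3.2  2.5] op -0.001
0.2670957769236593
```

View pics/side16c.png

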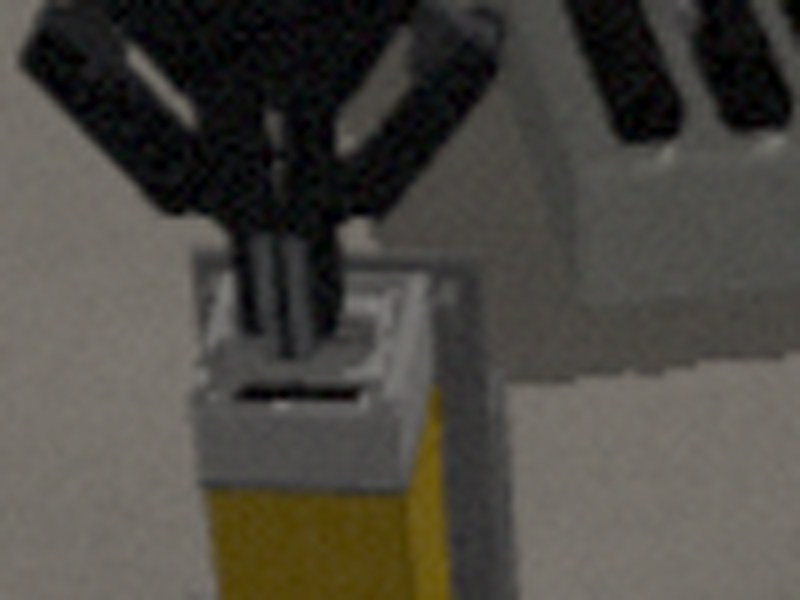

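>>> servo_tool(increments="0 0 0 0.3 0 0 0; 0 0 0 0.6 0 0 0; 0 0 0 0.9 0 0 0; 0 0 0 1.2 0 0 0; 0 0 0 1.4 0 0 0; 0 0 0 1.4 0 0 0")

```text
time: 20.17
eef_pos: [0.4571, 0.2267, 0.2029]
tcp_rot: [0.749, 0.663, 0.001, 0.0]
contact_force: [-0.1, -3.8, 1.7]
opening: 0.001
```

>>> servo_tool(increments="0 0 0 0.15 0 0 0; 0 0 0 0.3 0 0 0; 0 0 0 0.45 0 0 0; 0 0 0 0.45 0 0 0")

```text
time: 20.5
eef_pos: [0.4576, 0.2308, 0.203]
tcp_rot: [0.749, 0.663, 0.0, 0.0]
contact_force: [0.0, -3.9, 2.5]
opening: -0.003
```

>>> servo_tool(increments="0 0 0 0.15 0 0 0; 0 0 0 0.3 0 0 0; 0 0 0 0.4 0 0 0; 0 0 0 0.4 0 0 0")

```text
time: 20.83
eef_pos: [0.4582, 0.2347, 0.2032]
tcp_rot: [0.749, 0.663, 0.001, 0.001]
contact_force: [-0.4, -3.2, 4.1]
opening: 0.0
```

```bash
python3 - <<'E'
from h import *
look('side','side17');box('side17','side',bp(.291,-.4253,.154));crop('side17',210,80,310,155,'side17c')
p=ctrl.get_state()['eef_pos'];print(p@BU,ctrl.get_state()['contact_force'])
E
```

```text
side front plane: yaw err deg -0.16 lean deg 3.01 u at midz 0.2572 (z 0.113) V rng [-0.455  -0.3992] z rng [0.0366 0.1566] 759 p u 0.2910 v -0.4253 z 0.1540
0.28950114877785676 [-1.06737847 -3.50549133  3.51798173]
```

View pics/side17c.png

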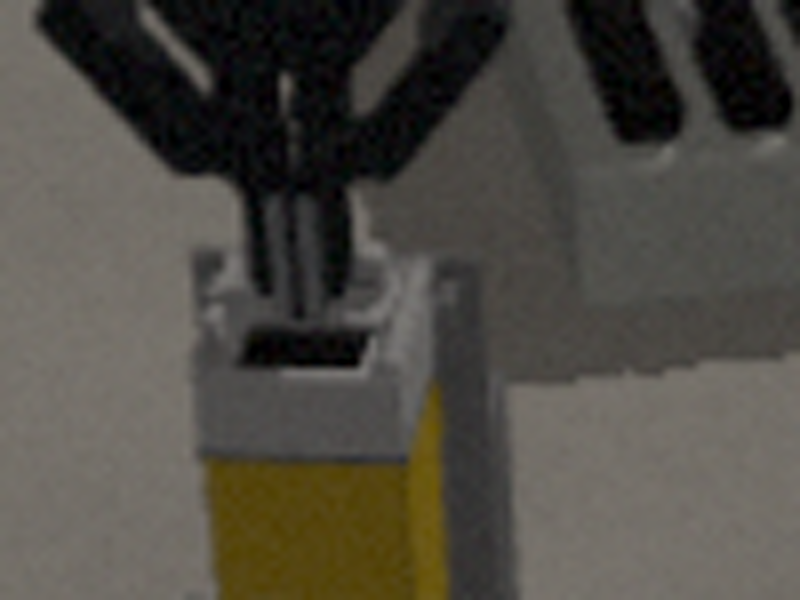

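The container has tipped back 3° about its bar, as far as the barrel allows. The slide is nearly at its stop, so I keep pushing gently.

>>> servo_tool(increments="0 0 0 0.1 0 0 0; 0 0 0 0.2 0 0 0; 0 0 0 0.3 0 0 0; 0 0 0 0.3 0 0 0")

```text
time: 21.22
eef_pos: [0.4586, 0.2377, 0.2031]
tcp_rot: [0.749, 0.663, 0.001, 0.001]
contact_force: [0.1, -3.2, 4.4]
opening: 0.0
```

>>> servo_tool(increments="0 0 0 0.1 0 0 0; 0 0 0 0.2 0 0 0; 0 0 0 0.3 0 0 0; 0 0 0 0.3 0 0 0")

```text
time: 21.55
eef_pos: [0.4587, 0.2384, 0.2032]
tcp_rot: [0.749, 0.663, -0.002, 0.002]
contact_force: [-2.5, -11.4, 6.7]
opening: 0.001
```

```bash
python3 - <<'E'
from h import *
look('side','side18');box('side18','side',bp(.291,-.4253,.154));crop('side18',210,80,310,155,'side18c')
p=ctrl.get_state()['eef_pos'];print(p@BU,ctrl.get_state()['contact_force'])
E
```

```text
side front plane: yaw err deg -0.05 lean deg 4.82 u at midz 0.2570 (z 0.114) V rng [-0.4547 -0.3987] z rng [0.0396 0.1587] 751 p u 0.2910 v -0.4253 z 0.1540
0.2933027414292228 [ -2.11861578 -10.31030789   6.92583774]
```

View pics/side18c.png

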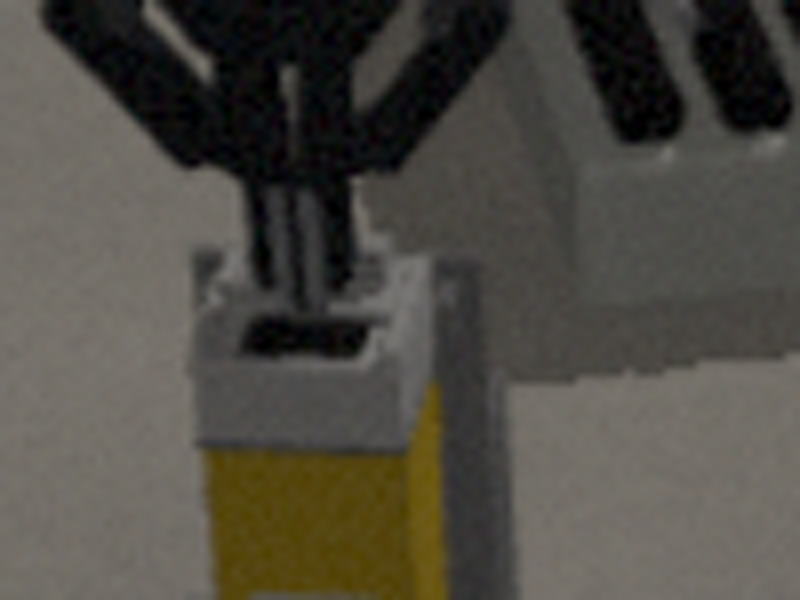

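>>> servo_tool(increments="0 0 0 -0.2 0 0 0; 0 0 0 -0.4 0 0 0; 0 0 0 -0.6 0 0 0; 0 0 0 -0.8 0 0 0; 0 0 0 -1.0 0 0 0; 0 0 0 -1.2 0 0 0; 0 0 0 -1.5 0 0 0; 0 0 0 -1.8 0 0 0; 0 0 0 -2.1 0 0 0; 0 0 0 -2.1 0 0 0")

```text
time: 22.43
eef_pos: [0.4564, 0.2192, 0.2031]
tcp_rot: [0.749, 0.662, 0.001, 0.001]
contact_force: [1.0, -0.5, -0.1]
opening: 0.001
```

```bash
python3 - <<'E'
from h import *
look('side','side19');box('side19','side',bp(.291,-.4253,.154));crop('side19',210,80,310,155,'side19c')
p=ctrl.get_state()['eef_pos'];print(p,p@BU,ctrl.get_state()['contact_force'])
E
```

```text
side front plane: yaw err deg -0.68 lean deg -2.82 u at midz 0.2601 (z 0.106) V rng [-0.4546 -0.3989] z rng [0.0289 0.148 ] 701 p u 0.2910 v -0.4253 z 0.1540
[0.45639099 0.21941175 0.20313409] 0.27413988945710965 [-0.3171916  -0.07701629  0.33548524]
```

View pics/side19c.png

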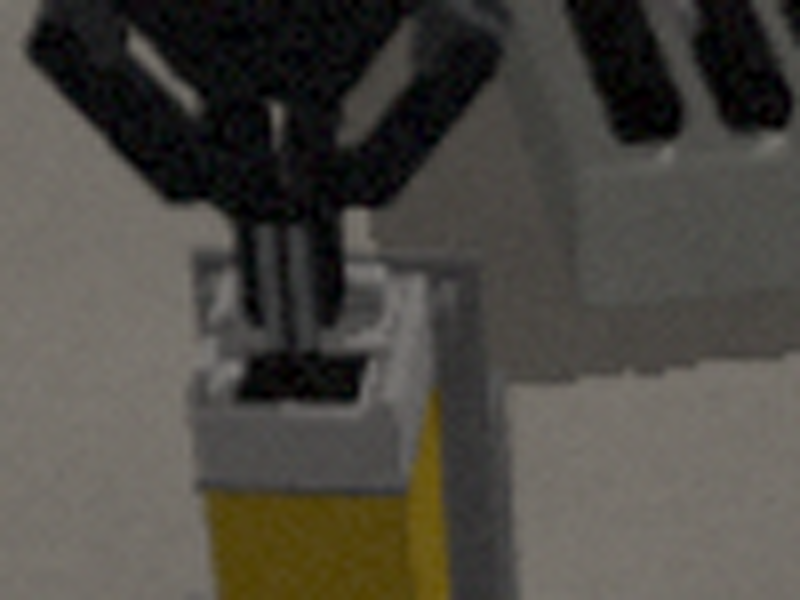

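Back to its hanging lean and hanging as before. I retreat upward and to the front, then look.

>>> servo_tool(increments="0 0 0 -0.3 0 -1 0; 0 0 0 -0.5 0 -3 0; 0 0 0 -1 0 -6 0; 0 0 0 -4 0 -9 0; 0 0 0 -8 0 -10 0; 0 0 0 -12 0 -10 0; 0 0 0 -15 5 -10 0; 0 0 0 -15 9 -10 0; 0 0 0 -15 13 -10 0; 0 0 0 -15 13 -10 0")

```text
time: 23.32
eef_pos: [0.5708, 0.0526, 0.3034]
tcp_rot: [0.75, 0.661, 0.001, 0.001]
contact_force: [-1.0, 0.0, -0.4]
opening: 0.001
```

```bash
python3 - <<'E'
from h import *
p=ctrl.get_state()['eef_pos'];print(p,ctrl.get_state()['time'])
look('side','side20');look('top','top20');box('side20','side',bp(.291,-.4253,.154));crop('side20',210,80,310,155,'side20c');crop('top20',110,250,230,340,'top20c')
for n in('side','top'):
    P=cloud(n,np.load(f'pics/{n}20.npy'));U=P@BU;V=P@BV;Z=P[...,2]
    m=(U>.24)&(U<.345)&(abs(V+.4253)<.022)
    for lo in np.arange(.179,.203,.003):
        k=m&(Z>lo)&(Z<lo+.003);print(n,'%.3f'%lo,k.sum(),(np.percentile(U[k],[5,50,95])-.291).round(4) if k.sum()>3 else '')
E
```

```text
[0.57075623 0.05255491 0.30335873] 23.3167
side front plane: yaw err deg -0.17 lean deg -2.70 u at midz 0.2605 (z 0.106) V rng [-0.4546 -0.3981] z rng [0.0288 0.1478] 720 p u 0.2910 v -0.4253 z 0.1540
side 0.179 77 [-0.0268 -0.0051  0.0084]
side 0.182 50 [-0.0081  0.0034  0.0139]
side 0.185 18 [0.0009 0.0035 0.01  ]
side 0.188 24 [0.0017 0.0039 0.005 ]
side 0.191 26 [0.0022 0.0045 0.0075]
side 0.194 30 [0.0029 0.0068 0.0113]
side 0.197 6 [0.0009 0.0041 0.0078]
side 0.200 0 
side 0.203 0 
top 0.179 35 [0.0189 0.0237 0.0277]
top 0.182 29 [0.0185 0.0242 0.0264]
top 0.185 2 
top 0.188 0 
top 0.191 3 
top 0.194 4 [0.011  0.012  0.0127]
top 0.197 0 
top 0.200 0 
top 0.203 0
```

View pics/side20c.png

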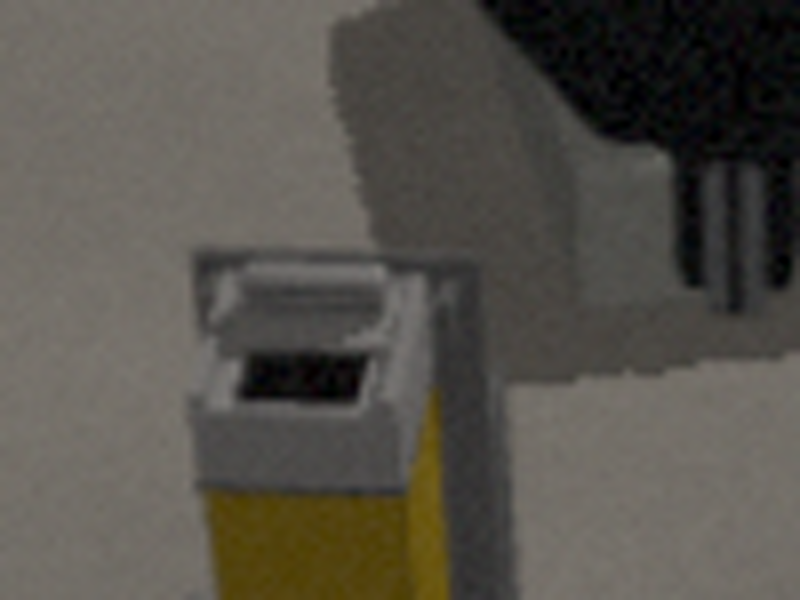

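View pics/top20c.png

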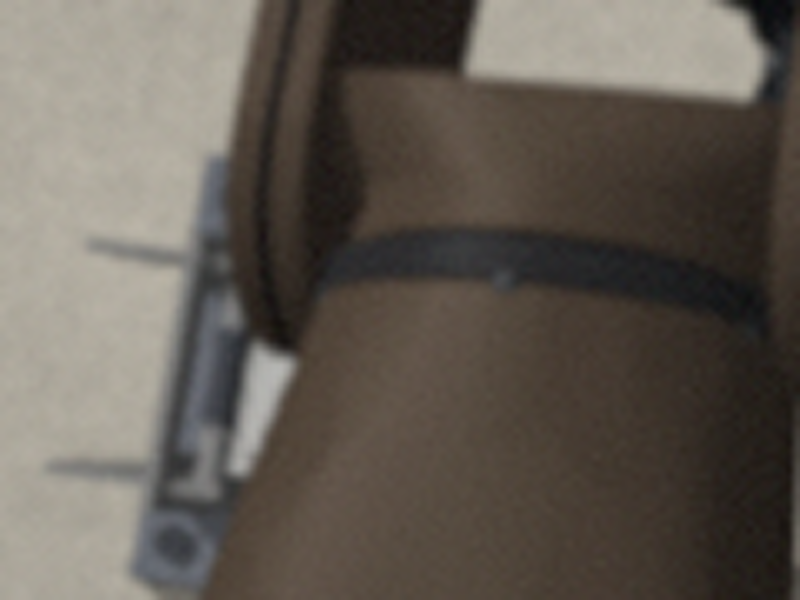

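>>> servo_tool(increments="0 0 0 -26 -4 0 0; 0 0 0 -26 -4 0 0; 0 0 0 -26 -4 0 0; 0 0 0 -26 -4 0 0; 0 0 0 -26 -4 0 0; 0 0 0 -26 -4 0 0; 0 0 0 -26 -4 0 0; 0 0 0 -26 -4 0 0; 0 0 0 -26 -4 0 0")

```text
time: 24.17
eef_pos: [0.495, -0.1978, 0.3038]
tcp_rot: [0.749, 0.662, 0.001, 0.001]
contact_force: [0.2, 0.7, 0.1]
opening: 0.0
```

```bash
python3 - <<'E'
from h import *
look('side','side21');look('top','top21');crop('side21',225,100,275,138,'side21c');crop('top21',120,280,190,333,'top21c')
for n in('side','top'):
    P=cloud(n,np.load(f'pics/{n}21.npy'));U=P@BU;V=P@BV;Z=P[...,2]
    m=(U>.23)&(U<.345)&(abs(V+.4265)<.017)
    for lo in np.arange(.176,.203,.003):
        k=m&(Z>lo)&(Z<lo+.003);print(n,'%.3f'%lo,k.sum(),(np.percentile(U[k],[2,50,98])-.291).round(4) if k.sum()>3 else '')
# predicted rib corners in both images for joint 28 and 24 with lean -2.7
L=np.radians(-2.7)
bar=np.array([.2905+.045,0,0])
def cpt(x,y,z):
    # container at lean about bar; bar position from front plane: axis u .2905 at z .106
    u=.2905+x*np.cos(L)+ (z-.0765)*np.sin(L); zz=.106-x*np.sin(L)+(z-.0765)*np.cos(L)
    return bp(u,-.4265+y,zz)
for n,o,s in(('side',(225,100),16),('top',(120,280),800/70)):
    for nm,pt in {'lidF':(-32,0,150),'lidB':(32,0,150),'ribF28':(9,0,167),'ribB28':(19,0,167),'ribF24':(5,0,167),'ribFbase28':(9,0,153),'plateF28':(-2,0,153)}.items():
        print(n,nm,((proj(n,cpt(*np.array(pt)/1000))[0]-o)*s).round(0))
E
```

```text
side 0.176 0 
side 0.179 0 
side 0.182 0 
side 0.185 0 
side 0.188 0 
side 0.191 0 
side 0.194 0 
side 0.197 0 
side 0.200 0 
side 0.203 0 
top 0.176 163 [-0.0349 -0.015   0.0272]
top 0.179 121 [-0.0193  0.0028  0.0272]
top 0.182 48 [-0.0044  0.02    0.0268]
top 0.185 5 [0.003  0.004  0.0041]
top 0.188 16 [0.0025 0.004  0.009 ]
top 0.191 45 [0.0033 0.0078 0.0137]
top 0.194 38 [0.0039 0.0075 0.0125]
top 0.197 6 [0.0071 0.008  0.0095]
top 0.200 0 
top 0.203 0 
side lidF [340. 487.]
side lidB [408. 233.]
side ribF28 [373. 215.]
side ribB28 [383. 177.]
side ribF24 [369. 231.]
side ribFbase28 [382. 303.]
side plateF28 [370. 346.]
top lidF [668. 345.]
top lidB [301. 301.]
top ribF28 [403. 314.]
top ribB28 [345. 307.]
top ribF24 [427. 317.]
top ribFbase28 [428. 316.]
top plateF28 [491. 324.]
```

View pics/side21c.png

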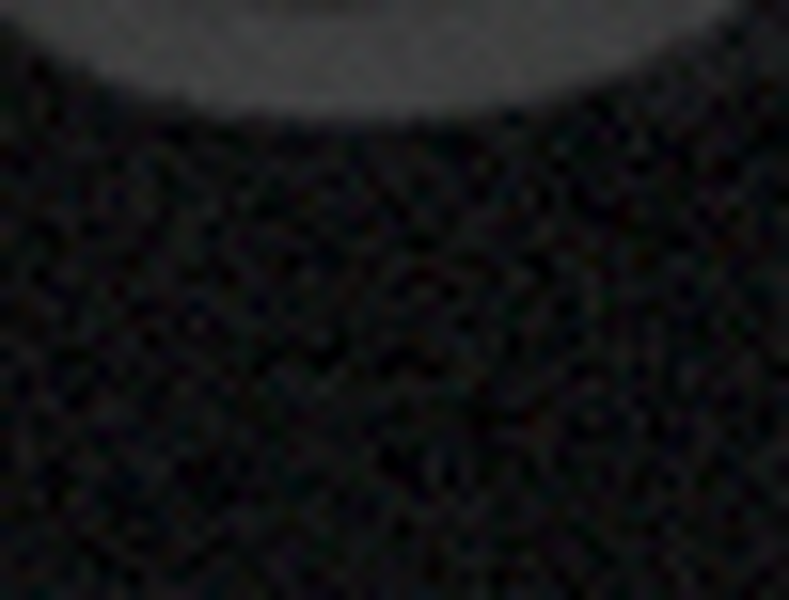

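View pics/top21c.png

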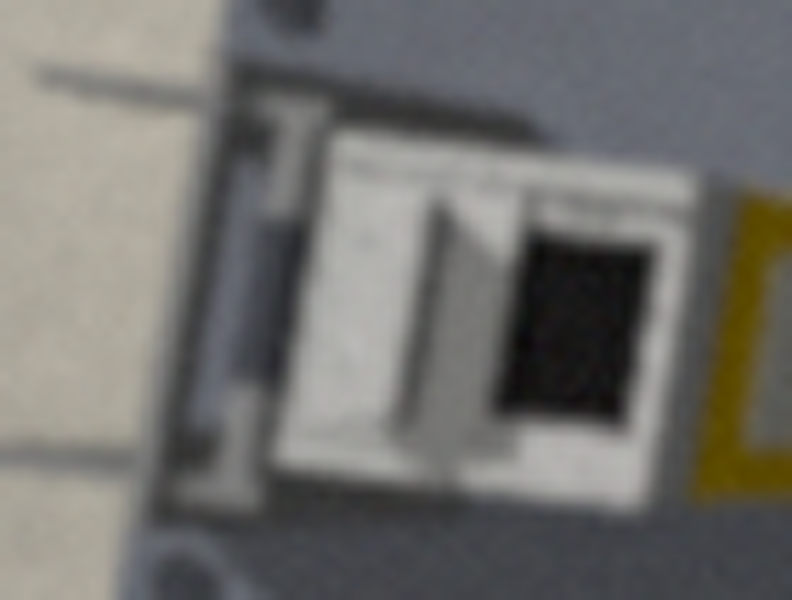

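The stop contact is ambiguous. With the container tipped, the fingertips may have pressed on the slide plate (Fz was 7 N), and the top view could mean the slide is 1–2 mm short. I push once more with the tips higher.

```bash
python3 - <<'E'
from h import *
goto(bp(.262,-.4265,.24),RH,flip=False)
E
```

```text
inc [ 0.0018 -0.0004  0.0031] [39.62 -8.85  6.36] | rows: pos 9.854127186082163 rot 0.029120375992578298
t 24.27 q [-5.690e-01 -7.100e-02  1.859e+00  1.000e-03  1.352e+00 -4.480e-01] p [ 0.4956 -0.1967  0.3036] F [ 0.5  0.  -0. ] op 0.005
```

>>> servo_tool(increments="0 0 0 4 -1 0 0; 0 0 0 8 -2 0 0; 0 0 0 12 -3 0 0; 0 0 0 16 -4 0 0; 0 0 0 20 -5 0 0; 0 0 0 24 -6 0 0; 0 0 0 28 -7 0 0; 0 0 0 31 -8 0 0; 0 0 0 34 -8.8 0 0; 0 0 0 36 -8.8 0 0")

```text
time: 25.1
eef_pos: [0.4498, 0.1742, 0.3034]
tcp_rot: [0.747, 0.665, 0.001, 0.0]
contact_force: [1.4, 0.3, -0.4]
opening: -0.003
```

```bash
python3 - <<'E'
from h import *
goto(bp(.262,-.4265,.225),RH,flip=False)
E
```

```text
inc [ 0.0012 -0.0011  0.0073] [3.34 0.18 7.84] | rows: pos 2.0443316999597254 rot 0.05950153160590339
t 25.10 q [ 1.580e-01 -1.930e-01  1.968e+00  1.000e-03  1.365e+00  2.750e-01] p [0.4498 0.1742 0.3034] F [ 1.4  0.3 -0.4] op -0.003
```

>>> servo_tool(increments="0 0 0.005 1.5 0.1 1 0; 0 0 0.005 2.9 0.1 4 0; 0 0 0.005 2.9 0.1 7 0; 0 0 0.005 2.9 0.1 7.8 0; 0 0 0.005 2.9 0.1 7.8 0; 0 0 0.005 2.9 0.1 7.8 0")

```text
time: 25.6
eef_pos: [0.4565, 0.1991, 0.2257]
tcp_rot: [0.75, 0.661, 0.0, 0.001]
contact_force: [1.6, 0.1, 0.1]
opening: -0.001
```

```bash
python3 - <<'E'
from h import *
goto(bp(.262,-.4265,.2065),RH,flip=False)
E
```

```text
inc [ 0.0014  0.     -0.0022] [ 0.8  -0.19  1.92] | rows: pos 0.5001266679464712 rot 0.02041951135332802
t 25.60 q [ 0.208 -0.094  2.023 -0.     1.211  0.334] p [0.4565 0.1991 0.2257] F [1.6 0.1 0.1] op -0.001
```

>>> servo_tool(increments="0 0 0 0.4 -0.1 1 0; 0 0 0 0.8 -0.2 1.9 0; 0 0 0 1.2 -0.2 1.9 0; 0 0 0 1.6 -0.2 1.9 0; 0 0 0 2 -0.2 1.9 0; 0 0 0 2.4 -0.2 1.9 0; 0 0 0 2.7 -0.2 1.9 0; 0 0 0 2.7 -0.2 1.9 0")

```text
time: 26.27
eef_pos: [0.4585, 0.2261, 0.2065]
tcp_rot: [0.75, 0.661, 0.001, 0.001]
contact_force: [-0.6, -0.2, 0.7]
opening: 0.002
```

>>> servo_tool(increments="0 0 0 0.15 0 0 0; 0 0 0 0.3 0 0 0; 0 0 0 0.45 0 0 0; 0 0 0 0.6 0 -0.05 0; 0 0 0 0.7 0 -0.1 0; 0 0 0 0.8 0 -0.1 0; 0 0 0 0.9 0 -0.1 0; 0 0 0 0.9 0 -0.1 0")

```text
time: 26.93
eef_pos: [0.4596, 0.2344, 0.2073]
tcp_rot: [0.751, 0.661, 0.001, 0.001]
contact_force: [-1.1, -3.0, 3.1]
opening: -0.004
```

>>> servo_tool(increments="0 0 0 0.15 0 0 0; 0 0 0 0.3 0 0 0; 0 0 0 0.45 0 -0.05 0; 0 0 0 0.6 0 -0.05 0; 0 0 0 0.6 0 -0.05 0")

```text
time: 27.35
eef_pos: [0.46, 0.2388, 0.2075]
tcp_rot: [0.75, 0.661, -0.002, 0.002]
contact_force: [-0.7, -9.3, 4.6]
opening: -0.001
```

```bash
python3 - <<'E'
from h import *
look('side','side22');box('side22','side',bp(.291,-.4253,.154));crop('side22',210,80,310,155,'side22c')
p=ctrl.get_state()['eef_pos'];print(p,p@BU,ctrl.get_state()['contact_force'])
E
```

```text
side front plane: yaw err deg 0.25 lean deg 5.43 u at midz 0.2565 (z 0.113) V rng [-0.4544 -0.3987] z rng [0.0396 0.16  ] 756 p u 0.2910 v -0.4253 z 0.1540
[0.46001264 0.23881196 0.20754681] 0.29383897980230317 [-1.36868679 -8.78930859  4.51274393]
```

View pics/side22c.png

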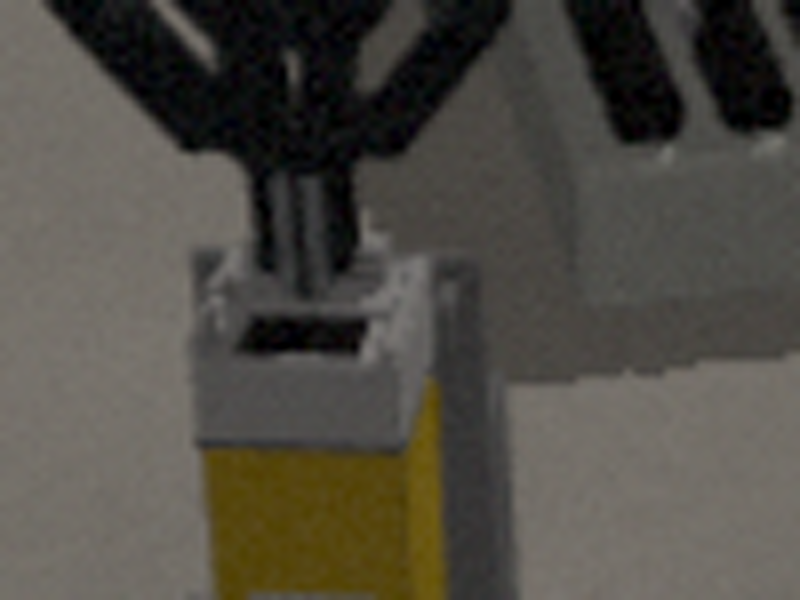

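>>> servo_tool(increments="0 0 0 0.1 0 0 0; 0 0 0 0.2 0 0 0; 0 0 0 0.3 0 0 0; 0 0 0 0.3 0 0 0")

```text
time: 27.73
eef_pos: [0.4601, 0.2393, 0.2076]
tcp_rot: [0.75, 0.661, -0.005, 0.004]
contact_force: [-3.1, -17.4, 8.2]
opening: -0.0
```

17 N against a hard block, far above the 4 N friction, so the slide is at its end stop. I back off slowly.

>>> servo_tool(increments="0 0 0 -0.3 0 0 0; 0 0 0 -0.5 0 0 0; 0 0 0 -0.7 0 0 0; 0 0 0 -0.9 0 0 0; 0 0 0 -1.1 0 0 0; 0 0 0 -1.3 0 0 0; 0 0 0 -1.5 0 0 0; 0 0 0 -1.8 0 0 0; 0 0 0 -2.3 0 0 0; 0 0 0 -2.5 0 0 0")

```text
time: 28.57
eef_pos: [0.4573, 0.2181, 0.2076]
tcp_rot: [0.751, 0.661, 0.001, 0.001]
contact_force: [-0.3, -0.1, -0.4]
opening: 0.001
```

>>> servo_tool(increments="0 0 0 -0.3 0 -2 0; 0 0 0 -0.5 0 -5 0; 0 0 0 -2 0 -9 0; 0 0 0 -6 0 -10 0; 0 0 0 -10 0 -10 0; 0 0 0 -14 0 -10 0; 0 0 0 -18 0 -10 0; 0 0 0 -22 2 -10 0; 0 0 0 -26 6 -10 0; 0 0 0 -30 10 -10 0")

```text
time: 29.4
eef_pos: [0.4984, -0.068, 0.3085]
tcp_rot: [0.751, 0.66, 0.001, 0.001]
contact_force: [1.1, 1.3, -0.1]
opening: -0.001
```

>>> servo_tool(increments="0 0 0 -2 12 -2 0; 0 0 0 -2 12 -2 0; 0 0 0 -2 12 -2 0; 0 0 0 -2 12 -2 0; 0 0 0 -2 12 -2 0; 0 0 0 -2 12 -2 0")

```text
time: 29.9
eef_pos: [0.6145, -0.1008, 0.3272]
tcp_rot: [0.751, 0.661, 0.0, -0.0]
contact_force: [-1.1, 0.4, 0.4]
opening: 0.006
```

```bash
python3 - <<'E'
from h import *
s=ctrl.get_state();print(s['time'],s['eef_pos'])
look('side','side23');look('top','top23');box('side23','side',bp(.291,-.4253,.154));box('top23','top',bp(.291,-.4253,.154));crop('top23',120,280,190,333,'top23c')
for n in('side','top'):
    P=cloud(n,np.load(f'pics/{n}23.npy'));U=P@BU;V=P@BV;Z=P[...,2]
    m=(U>.23)&(U<.345)&(abs(V+.4265)<.017)
    for lo in np.arange(.185,.2,.003):
        k=m&(Z>lo)&(Z<lo+.003);print(n,'%.3f'%lo,k.sum(),(np.percentile(U[k],[2,50,98])-.291).round(4) if k.sum()>3 else '')
E
```

```text
29.9 [ 0.61448907 -0.10084222  0.32719404]
side front plane: yaw err deg -0.13 lean deg -2.80 u at midz 0.2601 (z 0.105) V rng [-0.4539 -0.3985] z rng [0.0287 0.1482] 704 p u 0.2910 v -0.4253 z 0.1540
top front plane: yaw err deg 0.07 lean deg -2.63 u at midz 0.2601 (z 0.100) V rng [-0.454  -0.4005] z rng [0.0312 0.1401] 207 p u 0.2910 v -0.4253 z 0.1540
side 0.185 15 [-0.0001  0.0038  0.0064]
side 0.188 19 [-0.0003  0.0027  0.0046]
side 0.191 20 [-0.0009  0.0032  0.0115]
side 0.194 35 [0.0005 0.0051 0.011 ]
side 0.197 2 
side 0.200 0 
top 0.185 11 [0.0035 0.0039 0.0221]
top 0.188 6 [0.0035 0.0036 0.0085]
top 0.191 39 [0.0029 0.0072 0.0138]
top 0.194 56 [0.0032 0.0075 0.0125]
top 0.197 3 
top 0.200 0
```

View pics/top23c.png

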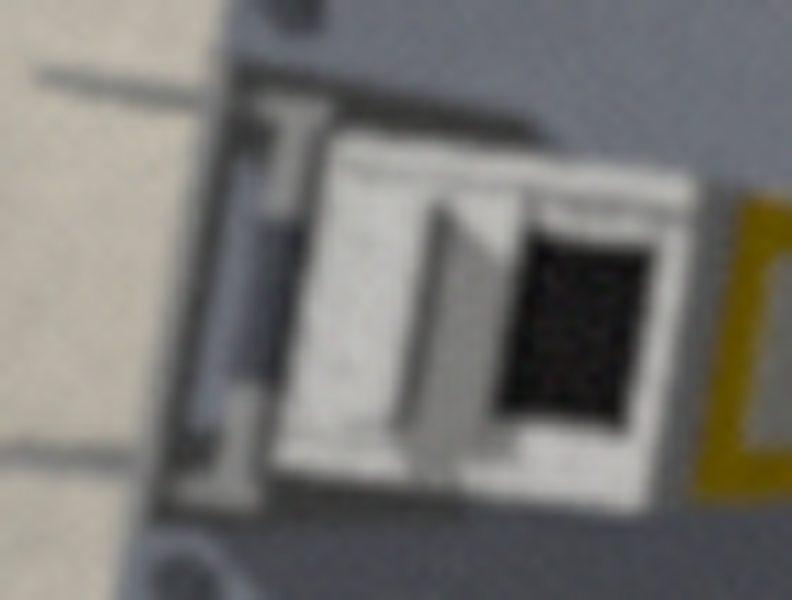

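View pics/side23.png

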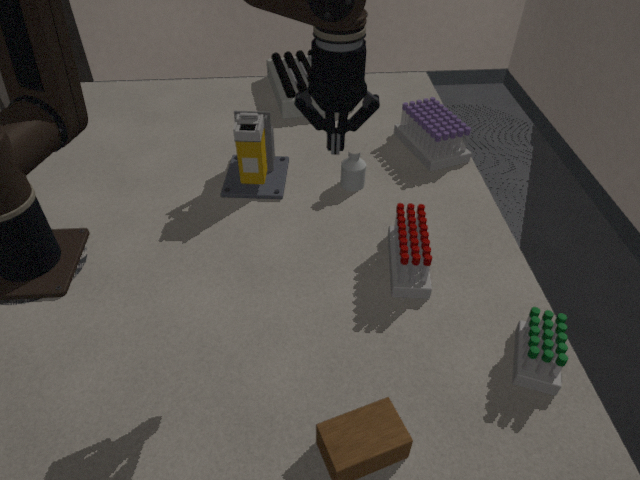

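```bash
python3 - <<'E'
from h import *
for t in('top0','top23'):
    P=cloud('top',np.load(f'pics/{t}.npy'));U=P@BU-.3415;V=P@BV+.4253
    for lo,hi in((-.018,-.008),(-.008,-.004),(-.004,.002),(.002,.012)):
        k=(abs(V)<.015)&(U>lo)&(U<hi)&(P[...,2]>.1);print(t,lo,k.sum(),np.percentile(P[...,2][k],[5,50,95]).round(3) if k.sum() else '')
a=[cv2.resize(cv2.imread(f'pics/{t}.png')[280:333,120:170],None,fx=7.5,fy=9,interpolation=cv2.INTER_CUBIC) for t in('top0','top23')]
cv2.imwrite('pics/m5.png',np.hstack(a))
# bystanders
for n in('top','side'):
    a,b=[cv2.imread(f'pics/{n}{i}.png').astype(int) for i in(0,23)]
d0,d1=np.load('pics/top0.npy'),np.load('pics/top23.npy')
for nm,(u,v) in {'rack':(312,170),'vial':(188,207),'box':(472,233)}.items():
    s=np.s_[v-40:v+40,u-50:u+50];print(nm,np.median(abs(d0[s]-d1[s])),(abs(d0[s]-d1[s])>.02).sum())
E
```

```text
top0 -0.018 172 [0.126 0.151 0.171]
top0 -0.008 4 [0.165 0.167 0.169]
top0 -0.004 45 [0.163 0.171 0.177]
top0 0.002 19 [0.17  0.174 0.176]
top23 -0.018 78 [0.166 0.169 0.172]
top23 -0.008 3 [0.167 0.168 0.169]
top23 -0.004 42 [0.163 0.171 0.177]
top23 0.002 22 [0.167 0.174 0.177]
rack 0.56981456 5790
vial 0.0022091866 57
box 0.002104938 56
```

View pics/m5.png

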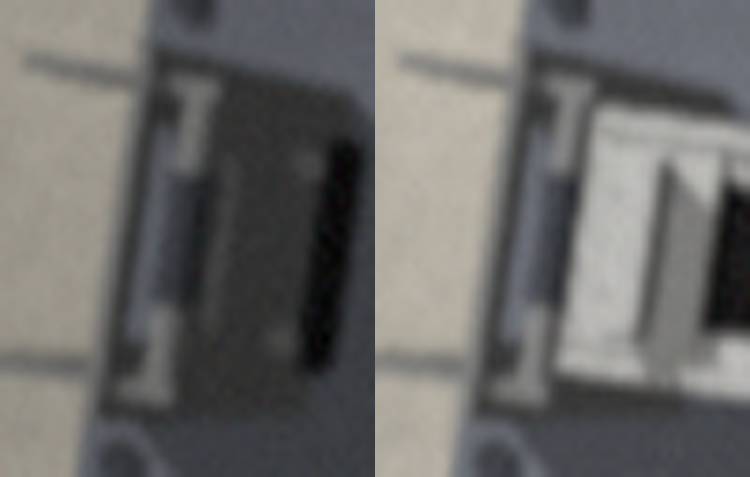

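View pics/top23.png

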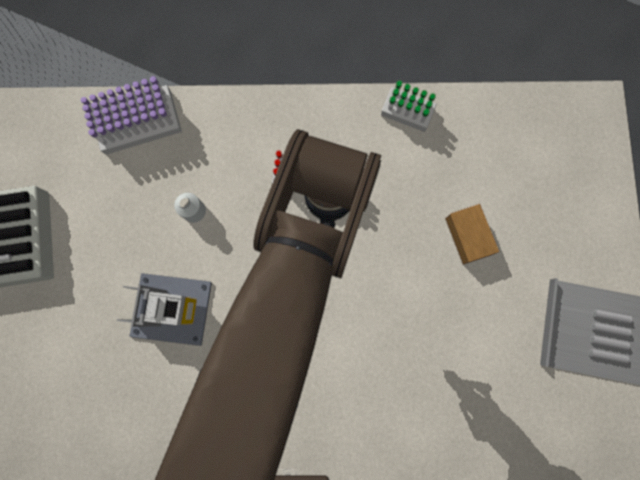

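```bash
python3 -c "
from h import *
print(ctrl.sign_off())"
```

```text
the job is handed in; nothing more can be done
None
```

The sharps container now hangs upright in the bracket hook with its lid slide pushed back to the end stop, and I handed the job in just after 30 s. I lifted it by the lid, tilted it upright and set it on its base. I then regripped it from above on its side faces and moved the bar level through the hook's mouth and down into the trough. The slide was pushed back only after the container hung on its own.

**Hanging:** both cameras show the container with its top leaning forward 2.6–2.8°, inside the 4° allowed. Its yaw is within 0.2° of the bracket's, and its base is about 29–30 mm over the bench.

**Slide:** I pushed the slide to a hard block twice, and it ended at the same place both times, the second push reaching 17 N against about 4 N of friction. The depth readings put its travel at about 26–27 mm, and a prediction from the top image put it about 2 mm short of full travel. I trust the force over these, given the calibration error and the 0–4 mm starting offset. During the pushes the container tipped back about 5° against the hinge barrel, then swung back to its hanging lean.

**Flap:** I could not see the flap itself. The top view behind the barrel looks the same as before the container was hung, which fits the flap hanging shut.

**Bystanders:** depth readings around the vial and needle box are essentially unchanged. The arm hid most of the tube rack in the last top view; it looks unmoved in the side view. The gripper ended clear of everything.

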